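# Open the can pen, sweep in the crushed cans, bolt it shut

### The arm

A 7-joint arm with a two-finger parallel gripper is mounted at the origin on the work surface. World frame = base frame: x ahead of the robot, y to its left, z up, the work surface at z = 0. Lengths are in mm, angles in rad, forces in N, time in s.
With the tool pointing down it reaches from about 350 to 775 mm from the base axis. Payload 3.1 kg.
Tool frame: the origin (TCP) lies between the finger pads; the fingertips stand 8 mm ahead of it and the grasp point (between the pads) lies 11 mm behind it (env.tip_reach is the distance from the TCP to the fingertips, in mm); z points along the fingers, y is the line along which they close (so a half turn about z gives the same grasp; the last joint's range is limited). The gripper opens to 85 mm and grips with 20 to 120 N. Pads are 22 mm wide; open, the fingers measure 114 mm over their backs; the gripper's body (76 mm by 85 mm) begins 54 mm behind the grasp point. The pads swing forward as they close: fully open they stand 13 mm farther back than shut.
Start: joints at [-1.185, 0.311, 0.014, 1.512, -0.004, 1.319, -0.027], TCP at [228.154, 500.463, 239.304] pointing down, gripper open.
Joint ranges: [-2.7, 2.7], [-0.3, 1.91], [-1.27, 1.3], [0.12, 2.57], [-1.44, 4.58], [0.2, 2.03], [-3.05, 3.05]. Speed limits (rad/s): [2.79, 2.79, 3.14, 3.14, 3.14, 3.14, 3.14].

### API

Orientations are given as a unit quaternion [x, y, z, w].
In Python, from cell import env, viewer, ticket gives the robot as it stands.
- The arm moves only by the shell command python3 -m inch 'ROWS' [FORCE]. ROWS is JSON, a list of rows, each a list of 7 numbers: the closure in counts, from 0 (fully open) to 255 (shut), then the shift along the tool's x, y, z as a fraction of full scale, then the turn, a rotation vector about the tool's x, y, z as a fraction of full scale. In form: [[hand, x, y, z, ax, ay, az], ...]. A call has 1 to 5 rows; each row shifts and turns the commanded pose from where the row before left it, along the tool's axes as they then stand; what a row does not reach is not made up. Full scale, the value 1, is 0.025 m for a shift and 5 degrees for a turn. A row lasts 1/10 s, in which the tool goes at most 50 mm and 8.59 degrees, less where a joint would pass 70% of its speed; a pose out of reach is approached as far as the arm can. A call with a number of a shift or a turn outside -1 to 1 is refused whole. A call with a gripper value outside its range is refused whole. The fingers move at their own pace and stop on an object; FORCE is the grip in N (left out, the last holds). Time passes only in rows, so rows that do not move let the fingers close. It gives the time, the measured TCP pose, the force, the opening and the grip force at its end, in the units of the state.
- env.get_state(): the state, without advancing time (a new reading comes with each control period).
- viewer.grab_frame(name): name is "side" or "top"; returns a dict with "image" (384x512x3 uint8, red, green, blue), "mtx" (3x3 intrinsics, pixels), "T" (4x4, takes a point from camera to world coordinates). Camera axes: x right, y down, z forward; pixel columns grow to the right and rows downward; lengths in mm; the calibration is good to about 2 mm. A picture is of the moment at which its call begins. There is no depth.
- ticket.finish_job(): hands the job in; it is judged then, once.
The state is a dict: "t": time; "joint_pos": joint angles; "qd": joint speeds; "joint_efforts": joint torques, N m; "position": TCP position; "orientation": TCP orientation; "ft_force": force on the tool from outside, world axes, zero at the start; "wrist_torque": the same for the moment, N m; "grip_width": finger opening in mm; "grip_force": force on a finger pad.
Only numpy, scipy, OpenCV 4.12 (cv2) and the standard library are available. Lean on these libraries where they do the work, as an engineer would, in place of code of your own. Each camera call takes 0.05 s, during which the arm holds its last target. There are 200 camera calls.

### The job

Lift the black funnel out of the way and stand it, mouth down as it is, on the round mat; then squeeze the spring pin of the telescopic tube flush and slide the tube until the pin clicks into its next hole, so that the gate is open. Sweep every crushed gold can into the pen with the scraper (the cans are sharp: never touch them with the fingers), then lay the scraper back on its rectangular mat the way it lay there and slide the tube back, past the pin, until the gate is shut and the pin has clicked out again. Leave the other things on the cart where they stand, and do not tip the funnel over.

Things in the scene. Friction and masses are not known exactly. Their poses are not given: they have to be found in the camera images.
- pen_mouth (a point): Can pen: fixed stainless three-sided enclosure without a floor. Point on the deck, middle of its open mouth (the gate's plane); x level into the pen, y along the mouth to the robot's side, z up. Inside 180 mm wide (y -90 to 90 mm), 280 mm deep; walls 70 mm high. A can is in when its centre is past x = 34 mm, between the walls, so that the gate can pass.
- tube_middle (a point): Middle of the sliding outer tube: square, 34 x 34 mm, 220 mm long along y of pen_mouth, level above the mouth line, underside 83 mm, top 117 mm above the deck. It slides on a dark fixed bar (26 mm square) that ends in a grey post at y = -215 mm, 130 mm high. Things go into the pen below it; a gripper does not fit under it. Shut: at y = -20 mm.
- gate_plate (a point): Centre of the gate, a plate hanging below the tube and sliding with it: 90 mm long along y, 6 mm thick, from 5 mm to 83 mm above the deck. Shut: in the middle of the mouth. Open: at y = 75 to 165 mm of pen_mouth, on the robot's side, leaving 165 mm of the mouth free.
- pen_pin (a point): Fixed point on the tube's axis abreast of the spring pin (100 mm up, 40 mm along y from pen_mouth, same axes). The pin, a steel stud 14 mm across, stands 6 to 7 mm out of the tube's -x side. Gripping the tube across (along x), centred here, presses it flush (7 N) and frees the tube to slide with the grip (friction 2 N); the wall then keeps the pin in until the next hole.
- gate (a joint): How far the tube is slid, m, along +y of pen_mouth: 0 = gate shut, 0.12 = gate open, second hole at the pin. Both are end stops, and the pin locks the tube at both.
- pin (a joint): How far the spring pin is pressed in, m: 0 = fully out (clicked into a hole), 0.007 = flush with the tube, about 0.006 = held in by the tube's wall between the holes; above 0.006 the tube is free.
- funnel_spout (a point): Black plastic funnel standing mouth down in the way of the opening gate: 104 mm across at the foot, 145 mm high; a spout 23 to 29 mm thick stands up from 68 mm to 145 mm. This point is on its axis, on the spout, 115 mm above its underside. About 90 g.
- scraper_grip (a point): Scraper lying on its mat, 280 g. Point in the axis of its black handle (24 x 24 mm, level sides), at the centre of mass, 50 mm above the deck when it stands. x along the handle to the blade, z up. Handle from x = -34 to 125 mm; its underside, 38 mm up, clears the cans; a foot 50 mm wide stands at x = -28 mm.
- scraper_blade (a point): Middle of the scraper blade's pushing face, 130 mm along x from the grip point. Steel blade across the handle, 108 mm wide, 45 mm high, down to the deck; at each end a lip 5 mm thick, 30 mm high, runs 36 mm forward, 98 mm apart inside, so that one can fits between them.
- funnel_mat: Round black mat, 150 mm across, 1 mm thin, fixed flat on the deck; origin at its centre. Place for the funnel.
- scraper_mat: Rectangular black mat 250 x 150 mm, 1 mm thin, fixed flat on the deck. This point is where the scraper's grip point lies when it is put back (the mat's middle is 50 mm farther along x); x is the mat's long direction.
- can1_center (a point): Crushed gold drink can, a flat disc 66 mm across and 22 mm high, 40 g, lying loose on the deck; this point is its centre, 11 mm up. Three to five such cans are there; an absent one reads None.
- can2_center (a point): Crushed gold drink can, a flat disc 66 mm across and 22 mm high, 40 g, lying loose on the deck; this point is its centre, 11 mm up. Three to five such cans are there; an absent one reads None.
- can3_center (a point): Crushed gold drink can, a flat disc 66 mm across and 22 mm high, 40 g, lying loose on the deck; this point is its centre, 11 mm up. Three to five such cans are there; an absent one reads None.
- can4_center (a point): Crushed gold drink can, a flat disc 66 mm across and 22 mm high, 40 g, lying loose on the deck; this point is its centre, 11 mm up. Three to five such cans are there; an absent one reads None.
- can5_center (a point): Crushed gold drink can, a flat disc 66 mm across and 22 mm high, 40 g, lying loose on the deck; this point is its centre, 11 mm up. Three to five such cans are there; an absent one reads None.
- glass_bottle: Empty green glass bottle with a cap, 68 mm across, 210 mm high. Origin at the centre of its underside. Not part of the job: leave it standing.
- drink_can: Uncrushed gold drink can, upright, 66 mm across, 120 mm high. Origin at the centre of its underside. Not part of the job: leave it standing.
- tuna_tin: Low steel tin, 84 mm across, 34 mm high, near the robot's foot. Origin at the centre of its underside. Not part of the job: leave it standing.
- tape_roll: Roll of tape, 100 mm across, 45 mm high. Origin at the centre of its underside. Not part of the job: leave it standing.
- carton: Small cardboard box, 70 x 120 x 90 mm. Origin at the centre of its underside. Not part of the job: leave it standing.
Things that resemble listed ones, but are neither listed nor needed, are in the scene too. What is shaped like the part that bears funnel_spout but blue or red is not meant.

How it is judged (in metres and radians):
On the way, in this order (a step that is already met when the one before it is completed fails the run):
1. the funnel stands on the round mat (horizontal distance between funnel_spout and funnel_mat below 0.045 m and angle between funnel_spout's own z axis and vertical below 0.1 rad and height (world z) of funnel_spout below 0.122 m), for 0.3 s.
2. the tube is slid to its next hole, gate open, pin clicked out (value of joint gate above 0.112 m and value of joint pin below 0.0025 m), for 0.3 s.
3. all the crushed cans are in the pen (x of can1_center in the frame of pen_mouth between 0.034 and 0.265 m and y of can1_center in the frame of pen_mouth between -0.085 and 0.085 m and height (world z) of each of can1_center, can2_center, can3_center, can4_center, can5_center below 0.04 m and x of can2_center in the frame of pen_mouth between 0.034 and 0.265 m and y of can2_center in the frame of pen_mouth between -0.085 and 0.085 m and x of can3_center in the frame of pen_mouth between 0.034 and 0.265 m and y of can3_center in the frame of pen_mouth between -0.085 and 0.085 m and x of can4_center in the frame of pen_mouth between 0.034 and 0.265 m and y of can4_center in the frame of pen_mouth between -0.085 and 0.085 m and x of can5_center in the frame of pen_mouth between 0.034 and 0.265 m and y of can5_center in the frame of pen_mouth between -0.085 and 0.085 m), for 0.3 s.
At the end, for the whole second after the job is handed in: All crushed cans in the pen (centres 34 mm or more past the gate plane); gate shut within 8 mm and pin out within 2.5 mm; funnel upright within 45 mm of the round mat's centre; scraper on its mat within 45 mm of its place and 20 degrees; all at rest (all of step 1 and all of step 3 and horizontal distance between scraper_grip and scraper_mat below 0.045 m and angle between the x axis of scraper_grip and the x axis of scraper_mat, either way round below 0.35 rad and angle between scraper_grip's own z axis and vertical below 0.1 rad and height (world z) of scraper_grip below 0.058 m and value of joint gate below 0.008 m and value of joint pin below 0.0025 m and linear speed of each of can1, can2, can3, can4, can5, funnel, scraper below 0.02 m/s); the robot touches nothing.
It fails at once if the fingers touch a crushed can (contact force between the fingers and can1 above 1 N or contact force between the fingers and can2 above 1 N or contact force between the fingers and can3 above 1 N or contact force between the fingers and can4 above 1 N or contact force between the fingers and can5 above 1 N).
It fails at once if the funnel is tipped over (angle between funnel_spout's own z axis and vertical above 0.6 rad).
It fails at once if a bystander is pushed away or knocked over (distance of any of glass_bottle, drink_can, tuna_tin, tape_roll, carton from where it was at the start of the episode above 0.03 m).
Of can1, can2, can3, can4, can5 only 3 to 5 are there at a start; the rules pass over those that are not, and their reading is None.
At some moment in a run one of can1, can2, can3, can4, can5 may be knocked a few centimetres aside while the robot is not near it.
Once in a run the grip may slacken for a moment while it holds something.
It also fails if it takes over 210 s, if anything falls off the work surface, if the arm or the gripper's body presses on something with over 40 N, if the wrist force passes 120 N, or if a joint passes its speed limit or range.

## Working session

There is one attempt and no reset: what is moved stays moved. The work goes in short steps, Python scripts to look and compute and a shell command to move; the robot and the scene stay as the last step left them, time stands still between calls to the robot, and variables do not carry over. Pictures are saved under pics/ and viewed, at most 14 in all, crops included, and the job is handed in when it is done.

```bash
ls; mkdir -p pics
python3 - <<'E'
from cell import env,viewer
import cv2
for n in("top","side"):
    f=viewer.grab_frame(n);cv2.imwrite(f"pics/{n}0.png",f["image"][:,:,::-1]);print(n,f["mtx"].tolist(),f["T"].round(3).tolist())
print(env.get_state(),env.tip_reach)
E
```

```text
pics
top [[352.72462533329616, 0.0, 254.96160530930803], [0.0, 352.72462533329616, 205.599955083063], [0.0, 0.0, 1.0]] [[-0.005, -0.99, 0.138, 370.993], [-1.0, 0.007, 0.018, 51.282], [-0.019, -0.138, -0.99, 1184.928], [0.0, 0.0, 0.0, 1.0]]
side [[371.20272277491944, 0.0, 251.92916449077947], [0.0, 371.20272277491944, 196.22224235212994], [0.0, 0.0, 1.0]] [[-0.196, -0.654, 0.731, -543.157], [-0.981, 0.14, -0.138, 267.282], [-0.012, -0.744, -0.668, 1078.391], [0.0, 0.0, 0.0, 1.0]]
{'t': 0.1, 'joint_pos': array([-1.18471187,  0.31163927,  0.01400261,  1.51292157, -0.0044014 ,
        1.31919794, -0.02720381]), 'qd': array([-0.00044373, -0.00220812, -0.00039722, -0.00372802,  0.0005465 ,
       -0.0007549 , -0.0002534 ]), 'joint_efforts': array([ 8.39443728e-04, -3.80859375e+01,  1.46673303e-01, -2.31243145e+01,
        1.22181553e-02,  8.10713129e-03, -1.51117263e-05]), 'position': array([227.89374779, 499.85325597, 238.32319364]), 'orientation': array([ 2.12234078e-01,  9.77218274e-01, -1.05206703e-03, -1.81963856e-04]), 'ft_force': array([-0.84128402,  0.07302439,  0.4477059 ]), 'wrist_torque': array([ 0.00902445,  0.00455233, -0.01357089]), 'grip_force': 0.0, 'grip_width': 84.99358686787046} 8.0
```

Run:
```python
import cv2
for n in("top","side"):
    i=cv2.imread(f"pics/{n}0.png");cv2.imwrite(f"pics/{n}0b.png",cv2.resize(i,(800,600),interpolation=cv2.INTER_CUBIC))
```

```text
(no output)
```

View pics/top0b.png

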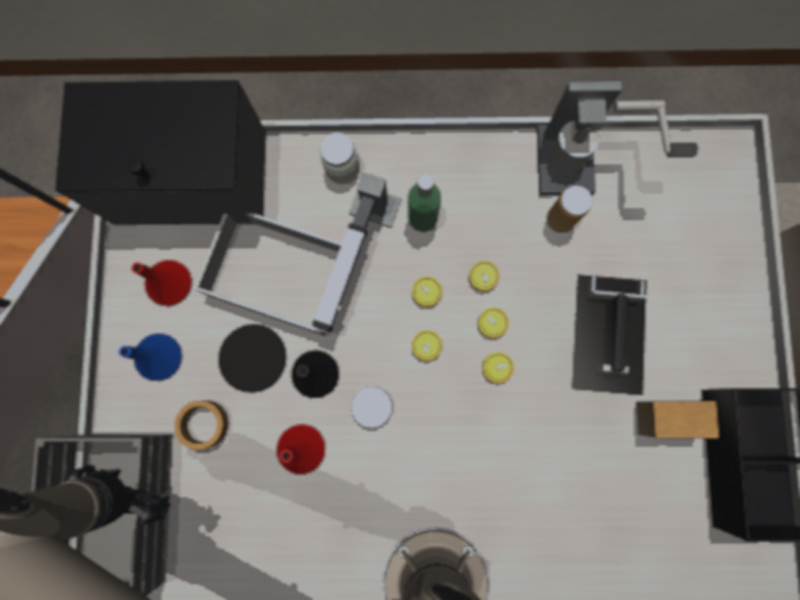

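View pics/side0b.png

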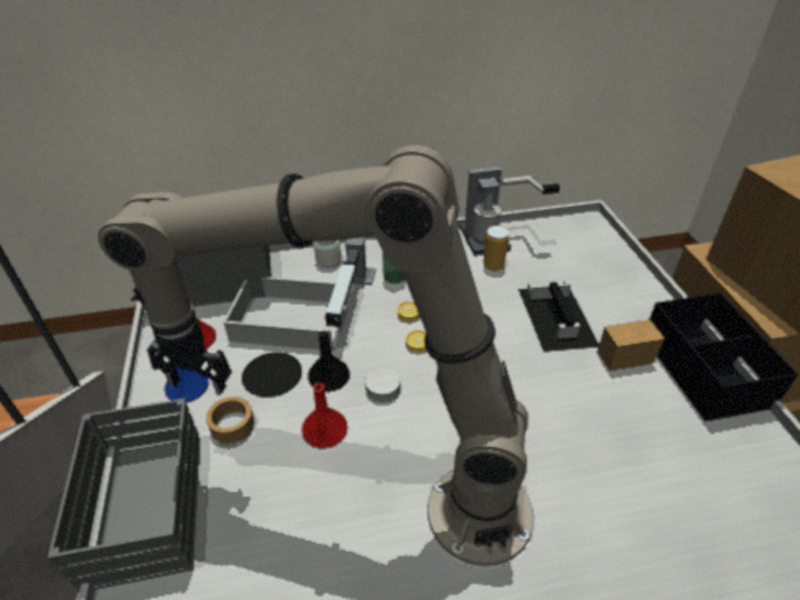

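The top view (800x600 scale) shows five yellow crushed cans at (427,292), (484,276), (492,323), (427,346) and (497,368). The scraper is on its mat at (610,335), the round mat is at (252,357), and the tube runs from (325,322) to (360,232).
Funnel candidates are black (315,373), red (301,449), red (168,282) and blue (157,357). The black one fits: it is the right colour and stands in the gate's way. I'll confirm it in a crop and measure.

```bash
cat > h.py <<'E'
import numpy as np, cv2
from cell import env,viewer
from scipy.spatial.transform import Rotation as Ro
def unp(f,uv,z):
    d=f["T"][:3,:3]@np.linalg.inv(f["mtx"])@np.array([uv[0],uv[1],1.]); c=f["T"][:3,3]
    return (c+d*(z-c[2])/d[2])
def proj(f,p):
    q=f["mtx"]@(f["T"][:3,:3].T@(np.asarray(p,float)-f["T"][:3,3])); return q[:2]/q[2]
def blobs(f,lo,hi,z,amin=60,cl=True):
    m=cv2.inRange(cv2.cvtColor(f["image"],cv2.COLOR_RGB2HSV),lo,hi)
    n,l,s,c=cv2.connectedComponentsWithStats(m)
    return [(c[i].round(1).tolist(),int(s[i,4]),unp(f,c[i],z)[:2].round(1).tolist()) for i in range(1,n) if s[i,4]>=amin]
def cans(f): return [b for b in blobs(f,(22,110,90),(35,255,255),18) if b[1]<500]
def go(p=None,yaw=None):
    """yaw = world angle (deg) of the tool y axis, tool vertical. prints turn about tool z (deg) and shift in tool axes after the turn, in units"""
    s=env.get_state();R=Ro.from_quat(s["orientation"]).as_matrix()
    cur=np.degrees(np.arctan2(R[1,1],R[0,1])); t=0
    if yaw is not None:
        t=-((yaw-cur+90)%180-90)
    print("t",round(s["t"],1),"pos",s["position"].round(1),"yaw",round(cur,1),"tilt",np.degrees(np.arccos(-R[2,2])).round(2),"grip",s["grip_width"].round(1),s["grip_force"].round(1),"F",s["ft_force"].round(1),"q7",s["joint_pos"][6].round(2))
    if yaw is not None: print("turn az units",round(t/5,2))
    R2=R@Ro.from_rotvec([0,0,np.radians(t)]).as_matrix()
    if p is not None: print("shift units",(R2.T@(np.asarray(p)-s["position"])/25).round(2))
E
python3 - <<'E'
from h import *
f=viewer.grab_frame("top")
print(*cans(f),sep="\n")
i=f["image"][:,:,::-1]
a=i[105:285,115:265]; cv2.imwrite("pics/pen.png",cv2.resize(a,(500,600),interpolation=cv2.INTER_CUBIC))
b=i[165:265,355:425]; cv2.imwrite("pics/scr.png",cv2.resize(b,(420,600),interpolation=cv2.INTER_CUBIC))
E
```

```text
([309.2, 176.3], 228, [632.5, -110.4])
([272.9, 186.6], 236, [598.1, 12.1])
([315.3, 206.6], 244, [529.4, -127.9])
([272.7, 220.7], 240, [483.1, 14.1])
([317.9, 235.1], 256, [434.6, -134.0])
```

View pics/pen.png

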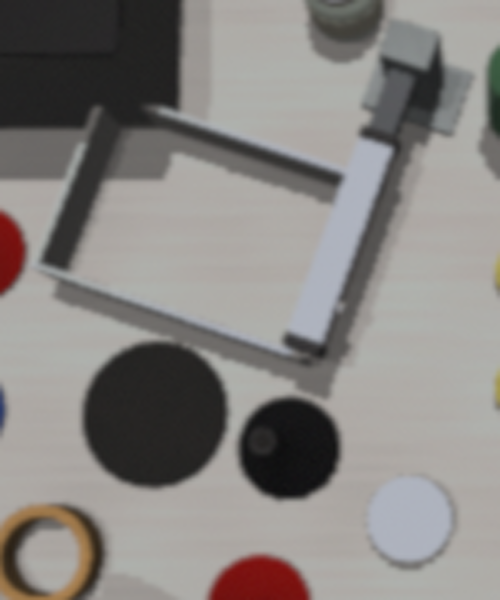

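View pics/scr.png

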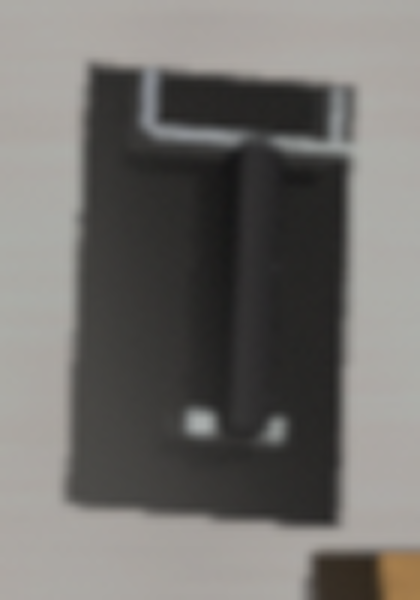

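The crop shows the black funnel (foot about (290,448), spout top (262,440)), standing just below the tube's near end. The pin is at (340,305) and the round mat at (155,415). The scraper crop shows the handle from (257,140) to (243,435) and the mat corners. Now I'll compute positions.

Run:
```python
from h import *
f=viewer.grab_frame("top")
P=lambda u,v,z:unp(f,(115+u/3.3333-.5,105+v/3.3333-.5),z)[:2].round(1)
S=lambda u,v,z:unp(f,(355+u/6-.5,165+v/6-.5),z)[:2].round(1)
a,b=P(380,143,117),P(308,338,117)
print("tube ends",a,b,np.linalg.norm(a-b)); y=(b-a)/np.linalg.norm(b-a); print("ydir",y,np.degrees(np.arctan2(y[1],y[0])),"pin",P(340,305,100))
print("pen_mouth from ends", a+y*130,b-y*90)
c=[P(42,268,70),P(310,360,70),P(345,178,70),P(150,107,70)]
print("walls",c,[np.degrees(np.arctan2(*(p-q)[::-1])) for p,q in((c[0],c[1]),(c[3],c[2]))])
print("mat",P(155,415,1),P(84,415,1),P(227,415,1),"funnel foot",P(290,448,8),"spout",P(262,440,145))
m=[S(90,65,1),S(355,88,1),S(340,523,1),S(67,503,1)];print("smat",m,np.mean(m,0),[np.linalg.norm(m[i]-m[i-1]) for i in range(4)])
x=(m[0]+m[1]-m[2]-m[3])/2;x/=np.linalg.norm(x);print("xdir",x,np.degrees(np.arctan2(x[1],x[0])),"matpt",np.mean(m,0)-50*x)
h=[S(257,140,62),S(243,435,62)];d=h[0]-h[1];print("handle",h,np.linalg.norm(d),np.degrees(np.arctan2(d[1],d[0])),"grip",h[1]+34*d/np.linalg.norm(d),"blade",S(150,133,45),S(350,150,45))
s=lambda u,v,z:unp(f,(u/1.5625-.5,v/1.5625-.5),z)[:2].round(0)
print("tuna",s(371,408,34),"tape",s(202,426,45),"redf",s(301,449,8),"bottle",s(425,215,50),"canBig",s(575,200,120),"carton",s(685,420,90), "bottle cap",s(426,184,205))
```

```text
tube ends [705.1 153.1] [520.4 218.3] 195.87018660327053
ydir [-0.94297148  0.33287353] 160.55671996327962 pin [553.8 191.3]
pen_mouth from ends [582.51370743 196.37355861] [605.26743332 188.3413825 ]
walls [array([597.6, 486. ]), array([505.7, 223.4]), array([684.8, 191.6]), array([759. , 385.8])] [np.float64(70.71189755905804), np.float64(69.08912676700876)]
mat [459.1 390.7] [459.5 463.1] [458.6 317.5] funnel foot [424.7 251.8] spout [425.6 253.5]
smat [array([ 637.9, -317.9]), array([ 623.3, -466.3]), array([ 379.2, -442. ]), array([ 390.9, -293.1])] [ 507.825 -379.825] [np.float64(248.24189815581093), np.float64(149.11646455036416), np.float64(245.30654292130077), np.float64(149.35896357433654)]
xdir [ 0.9950392  -0.09948366] -5.709438003943766 matpt [ 458.0730402  -374.85081709]
handle [array([ 582.3, -385.8]), array([ 424.9, -369. ])] 158.29403020960706 -6.092367260309547 grip [ 458.70797111 -372.60847468] blade [ 589.9 -334.8] [ 579.6 -442.1]
tuna [353. 132.] tape [318. 477.] redf [268. 280.] bottle [760.  16.] canBig [ 764. -282.] carton [ 328. -482.] bottle cap [767.  18.]
```

```bash
python3 -m inch '[[0,0,0,0,0,0,0]]' 40
python3 - <<'E'
from h import *
go([425.3,253,239],70.5)
E
```

```text
t: 0.3
position: [228.1, 500.2, 238.9]
orientation: [0.212, 0.977, -0.0, -0.0]
ft_force: [1.4, 0.3, 0.4]
grip_width: 85.5
grip_force: 0.0Traceback (most recent call last):
  File "<stdin>", line 2, in <module>
  File "h.py", line 20, in go
    print("t",round(s["t"],1),"pos",s["position"].round(1),"yaw",round(cur,1),"tilt",np.degrees(np.arccos(-R[2,2])).round(2),"grip",s["grip_width"].round(1),s["grip_force"].round(1),"F",s["ft_force"].round(1),"q7",s["joint_pos"][6].round(2))
                                                                                                                                    ^^^^^^^^^^^^^^^^^^^^^
AttributeError: 'float' object has no attribute 'round'
```

```bash
sed -i 's/s\["grip_width"\].round(1),s\["grip_force"\].round(1)/round(s["grip_width"],1),round(s["grip_force"],1)/' h.py; cat > g.sh <<'E'
python3 -c "from h import *
go($1)"
E
chmod +x g.sh; ./g.sh '[425.3,253,239],70.5'
```

```text
t 0.3 pos [228.1 500.2 238.9] yaw 65.5 tilt 0.04 grip 85.5 0.0 F [1.4 0.3 0.4] q7 -0.03
turn az units -1.0
shift units [-10.74  -6.69   0.  ]
```

```bash
python3 -m inch '[[0,0,0,0,0,0,-1],[0,-0.9,-0.6,0,0,0,0],[0,-1,-0.6,0,0,0,0],[0,-1,-0.6,0,0,0,0],[0,-1,-0.6,0,0,0,0]]' >/dev/null; python3 -m inch '[[0,-1,-0.6,0,0,0,0],[0,-1,-0.6,0,0,0,0],[0,-1,-0.6,0,0,0,0],[0,-1,-0.6,0,0,0,0],[0,-1,-0.6,0,0,0,0]]' >/dev/null;  python3 -m inch '[[0,-1,-0.6,0,0,0,0],[0,-0.84,-0.7,0,0,0,0],[0,0,0,0,0,0,0],[0,0,0,0,0,0,0]]' >/dev/null; ./g.sh '[425.3,253,104],70.5'
```

```text
t 1.7 pos [425.4 252.6 239.3] yaw 70.4 tilt 0.03 grip 85.3 0.0 F [-1.2  0.6  0.4] q7 0.7
turn az units -0.02
shift units [0.01 0.01 5.41]
```

```bash
python3 -m inch '[[0,0,0,1,0,0,0],[0,0,0,1,0,0,0],[0,0,0,1,0,0,0],[0,0,0,1,0,0,0],[0,0,0,1,0,0,0]]' >/dev/null; python3 -m inch '[[0,0,0,0.4,0,0,0],[0,0,0,0,0,0,0],[255,0,0,0,0,0,0],[255,0,0,0,0,0,0],[255,0,0,0,0,0,0]]' 40; python3 -m inch '[[255,0,0,0,0,0,0],[255,0,0,0,0,0,0],[255,0,0,0,0,0,0],[255,0,0,0,0,0,0],[255,0,0,0,0,0,0]]' ; python3 -m inch '[[255,0,0,-0.6,0,0,0],[255,0,0,-0.8,0,0,0],[255,0,0,0,0,0,0]]';  ./g.sh '[459.1,390.7,139],70.5'
```

```text
t: 2.7
position: [426.2, 253.6, 105.6]
orientation: [0.169, 0.986, 0.001, 0.001]
ft_force: [-0.0, -0.3, 0.7]
grip_width: 44.1
grip_force: 0.0
t: 3.2
position: [425.8, 252.9, 105.2]
orientation: [0.17, 0.986, 0.0, 0.0]
ft_force: [-1.7, -1.7, 5.7]
grip_width: 24.5
grip_force: 39.6
t: 3.5
position: [427.0, 254.0, 141.2]
orientation: [0.169, 0.986, 0.002, 0.002]
ft_force: [0.8, 0.4, -0.8]
grip_width: 24.3
grip_force: 39.8
t 3.5 pos [427.  254.  141.2] yaw 70.5 tilt 0.31 grip 24.3 39.8 F [ 0.8  0.4 -0.8] q7 0.72
turn az units -0.0
shift units [0.62 5.58 0.11]
```

```bash
python3 -m inch '[[255,0.05,0.6,0,0,0,0],[255,0.1,0.8,0,0,0,0],[255,0.1,0.8,0,0,0,0],[255,0.1,0.8,0,0,0,0],[255,0.1,0.8,0,0,0,0]]' 40; python3 -m inch '[[255,0.1,0.8,0,0,0,0],[255,0.1,0.7,0,0,0,0],[255,0,0.28,0,0,0,0],[255,0,0,0,0,0,0],[255,0,0,0,0,0,0]]' ;  ./g.sh '[459.1,390.7,105],70.5'
```

```text
t: 4.0
position: [445.6, 347.9, 137.3]
orientation: [0.169, 0.986, -0.001, -0.001]
ft_force: [0.1, 0.2, -1.4]
grip_width: 24.3
grip_force: 39.9
t: 4.5
position: [456.4, 388.9, 138.3]
orientation: [0.17, 0.986, -0.001, -0.0]
ft_force: [-0.3, -0.8, -1.6]
grip_width: 24.2
grip_force: 39.8
t 4.5 pos [456.4 388.9 138.3] yaw 70.5 tilt 0.13 grip 24.2 39.8 F [-0.3 -0.8 -1.6] q7 0.56
turn az units -0.01
shift units [-0.08  0.11  1.33]
```

```bash
python3 -m inch '[[255,0,0.1,0.5,0,0,0],[255,0,0,0.4,0,0,0],[255,0,0,0.25,0,0,0],[255,0,0,0.12,0,0,0],[255,0,0,0,0,0,0]]' 40; python3 -c "
from h import *
f=viewer.grab_frame('top');cv2.imwrite('pics/f1.png',f['image'][:,:,::-1])"
```

```text
t: 5.0
position: [457.0, 391.7, 106.7]
orientation: [0.17, 0.986, -0.001, -0.0]
ft_force: [0.1, 0.5, -0.6]
grip_width: 24.4
grip_force: 43.1
```

```bash
python3 -m inch '[[255,0,0,0.04,0,0,0],[255,0,0,0,0,0,0],[100,0,0,0,0,0,0],[0,0,0,0,0,0,0],[0,0,0,0,0,0,0]]' 40; python3 -m inch '[[0,0,0,0,0,0,0],[0,0,0,0,0,0,0],[0,0,0,-0.5,0,0,0],[0,0,0,-1,0,0,0],[0,0,0,-1,0,0,0]]'; python3 -m inch '[[0,0,0,-1,0,0,0],[0,0,0,-1,0,0,0],[0,0,0,-1,0,0,0],[0,0,0,0,0,0,0]]';  ./g.sh '[556.2,205.7,200],70.5'
```

```text
t: 5.55
position: [457.6, 392.4, 107.0]
orientation: [0.169, 0.986, 0.0, 0.0]
ft_force: [0.3, 0.2, 0.3]
grip_width: 66.9
grip_force: 0.0
t: 6.05
position: [457.3, 392.1, 170.3]
orientation: [0.169, 0.986, -0.0, -0.0]
ft_force: [0.8, -0.2, -0.7]
grip_width: 85.5
grip_force: 0.0
t: 6.45
position: [459.5, 393.8, 249.7]
orientation: [0.169, 0.986, 0.004, 0.003]
ft_force: [0.7, 0.6, 0.6]
grip_width: 85.6
grip_force: 0.0
t 6.5 pos [459.5 393.8 249.7] yaw 70.5 tilt 0.59 grip 85.6 0.0 F [0.7 0.6 0.6] q7 0.55
turn az units -0.0
shift units [-6.15 -5.82  1.97]
```

```bash
python3 -m inch '[[0,-0.5,-0.5,0,0,0,0],[0,-0.9,-0.85,0,0,0,0],[0,-0.9,-0.85,0,0,0,0],[0,-0.9,-0.85,0,0,0,0],[0,-0.9,-0.85,0,0,0,0]]' >/dev/null; python3 -m inch '[[0,-0.9,-0.85,0,0,0,0],[0,-0.9,-0.85,0.5,0,0,0],[0,-0.25,-0.25,1,0,0,0],[0,0,0,0.5,0,0,0],[0,0,0,0,0,0,0]]'; python3 -m inch '[[0,0,0,0,0,0,0],[0,0,0,0,0,0,0]]' >/dev/null;  ./g.sh '[556.2,205.7,90],70.5'
python3 - <<'E'
from h import *
for n in("top","side"):
    f=viewer.grab_frame(n);u=proj(f,[556,205,100]);x,y=(u-[70,55]).astype(int);print(x,y)
    a=f["image"][max(y,0):y+110,x:x+140,::-1];cv2.imwrite(f"pics/{n}1.png",cv2.resize(a,None,fx=3.8,fy=3.8,interpolation=2))
    if n=="side": b=a
    else: c=a
h=min(len(b),len(c));cv2.imwrite("pics/both1.png",cv2.resize(np.hstack([c[:h],b[:h]]),None,fx=2.8,fy=2.8,interpolation=2))
E
```

```text
t: 7.45
position: [551.0, 202.0, 190.7]
orientation: [0.17, 0.985, -0.002, -0.003]
ft_force: [0.6, 0.1, -0.5]
grip_width: 85.5
grip_force: 0.0
t 7.7 pos [553.6 204.6 195.1] yaw 70.6 tilt 0.11 grip 85.3 0.0 F [-0.8 -0.  -0.1] q7 0.93
turn az units 0.03
shift units [-0.08  0.07  4.2 ]
142 140
145 141
```

View pics/both1.png

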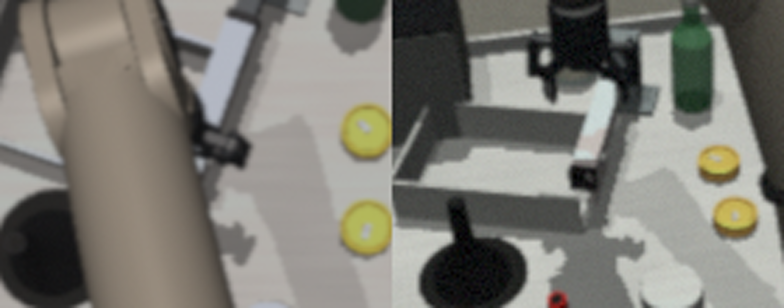

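The funnel stands on the round mat (left of the side crop, around (470,270)), and the open gripper straddles the tube from above. I'll descend and squeeze.

```bash
python3 -m inch '[[0,-0.08,0.07,0.6,0,0,0],[0,0,0,1,0,0,0],[0,0,0,1,0,0,0],[0,0,0,1,0,0,0],[0,0,0,0.6,0,0,0]]' 40; python3 -m inch '[[0,0,0,0,0,0,0],[0,0,0,0,0,0,0],[100,0,0,0,0,0,0],[110,0,0,0,0,0,0],[120,0,0,0,0,0,0]]'; python3 -m inch '[[255,0,0,0,0,0,0],[255,0,0,0,0,0,0],[255,0,0,0,0,0,0],[255,0,0,0,0,0,0],[255,0,0,0,0,0,0]]';  ./g.sh '[556.2,205.7,90],70.5'
```

```text
t: 8.25
position: [554.4, 203.8, 86.0]
orientation: [0.169, 0.986, -0.001, -0.002]
ft_force: [-0.4, -0.4, 0.0]
grip_width: 85.2
grip_force: 0.0
t: 8.75
position: [556.7, 204.3, 90.0]
orientation: [0.169, 0.986, 0.001, 0.001]
ft_force: [-0.6, -0.1, -0.1]
grip_width: 46.0
grip_force: 0.0
t: 9.25
position: [558.2, 208.7, 91.2]
orientation: [0.168, 0.986, 0.004, 0.003]
ft_force: [3.3, 6.6, 1.7]
grip_width: 33.6
grip_force: 42.0
t 9.2 pos [558.2 208.7  91.2] yaw 70.6 tilt 0.54 grip 33.6 42.0 F [3.3 6.6 1.7] q7 0.95
turn az units 0.03
shift units [ 0.03 -0.14  0.05]
```

```bash
python3 -m inch '[[255,0,0.12,0,0,0,0],[255,0.4,0,0,0,0,0],[255,0.5,0,0,0,0,0],[255,0.5,0,0,0,0,0],[255,0.5,0,0,0,0,0]]' 40; python3 -m inch '[[255,0.5,0,0,0,0,0],[255,0.5,0,0,0,0,0],[255,0.5,0,0,0,0,0],[255,0.5,0,0,0,0,0],[255,0.5,0,0,0,0,0]]';  ./g.sh '[556.2,205.7,90],70.5'
```

```text
t: 9.75
position: [516.4, 223.4, 91.1]
orientation: [0.169, 0.986, 0.002, 0.005]
ft_force: [7.3, 1.7, 1.8]
grip_width: 33.4
grip_force: 41.7
t: 10.25
position: [457.5, 243.9, 91.1]
orientation: [0.169, 0.986, 0.002, 0.005]
ft_force: [5.4, 1.3, 1.4]
grip_width: 33.6
grip_force: 41.8
t 10.2 pos [457.5 243.9  91.1] yaw 70.5 tilt 0.58 grip 33.6 41.8 F [5.4 1.3 1.4] q7 0.79
turn az units -0.0
shift units [-4.23 -0.12  0.08]
```

```bash
python3 -m inch '[[255,0.4,0,0,0,0,0],[255,0.2,0,0,0,0,0],[255,0,0,0,0,0,0],[255,0,0,0,0,0,0]]' 40;  ./g.sh '[556.2,205.7,90],70.5'
```

```text
t: 10.65
position: [444.9, 248.3, 91.1]
orientation: [0.17, 0.985, 0.002, 0.006]
ft_force: [8.0, -0.2, 0.2]
grip_width: 33.4
grip_force: 41.8
t 10.7 pos [444.9 248.3  91.1] yaw 70.5 tilt 0.68 grip 33.4 41.8 F [ 8.  -0.2  0.2] q7 0.76
turn az units -0.01
shift units [-4.76 -0.12  0.09]
```

```bash
python3 -m inch '[[255,0.2,0,0,0,0,0],[255,0,0,0,0,0,0],[255,0,0,0,0,0,0]]';  ./g.sh; python3 -m inch '[[100,0,0,0,0,0,0],[0,0,0,0,0,0,0],[0,0,0,0,0,0,0],[0,0,0,0,0,0,0],[0,0,0,-0.5,0,0,0]]';python3 -m inch '[[0,0,0,-1,0,0,0],[0,0,0,-1,0,0,0],[0,0,0,-1,0,0,0],[0,0,0,-1,0,0,0],[0,0,0,0,0,0,0]]'; ./g.sh '[459,-374,250],-95.7'
```

```text
t: 10.95
position: [444.9, 248.3, 91.2]
orientation: [0.171, 0.985, 0.002, 0.01]
ft_force: [18.0, -1.9, -6.2]
grip_width: 33.2
grip_force: 42.0
t 10.9 pos [444.9 248.3  91.2] yaw 70.3 tilt 1.14 grip 33.2 42.0 F [18.  -1.9 -6.2] q7 0.75
t: 11.45
position: [432.4, 249.5, 100.3]
orientation: [0.169, 0.986, -0.002, -0.002]
ft_force: [-0.4, -0.2, -0.9]
grip_width: 85.3
grip_force: 0.0
t: 11.95
position: [436.8, 251.7, 206.4]
orientation: [0.169, 0.986, 0.003, 0.003]
ft_force: [0.6, 0.8, 0.5]
grip_width: 85.5
grip_force: 0.0
t 11.9 pos [436.8 251.7 206.4] yaw 70.5 tilt 0.53 grip 85.5 0.0 F [0.6 0.8 0.5] q7 0.72
turn az units -2.76
shift units [ -3.38 -24.81  -1.87]
```

```bash
for i in 1 2 3 4 5 6; do python3 -m inch '[[0,0,0,0,0,0,1],[0,0,0,0,0,0,1],[0,0,0,0,0,0,1],[0,0,0,0,0,0,1],[0,0,0,0,0,0,1]]' >/dev/null; done; python3 -m inch '[[0,0,0,0,0,0,1],[0,0,0,0,0,0,1],[0,0,0,0,0,0,1],[0,0,0,0,0,0,0.26],[0,0,0,0,0,0,0]]' >/dev/null;  ./g.sh '[459,-374,220],-95.9'
python3 - <<'E'
from h import *
f=viewer.grab_frame("top"); print(*cans(f),sep="\n")
i=f["image"][:,:,::-1]; cv2.imwrite("pics/t2.png",cv2.resize(i[80:300,60:340],None,fx=2.7,fy=2.7,interpolation=2))
E
```

```text
t 15.4 pos [434.1 250.2 201.5] yaw -95.7 tilt 0.03 grip 85.4 0.0 F [ 0.   0.7 -0.1] q7 -2.06
turn az units 0.03
shift units [ 3.56 24.73 -0.74]
([309.2, 176.3], 227, [632.5, -110.4])
([272.9, 186.7], 237, [598.0, 12.2])
([315.3, 206.6], 243, [529.3, -127.9])
([272.7, 220.7], 240, [483.1, 14.1])
([317.9, 235.1], 255, [434.6, -134.1])
```

View pics/t2.png

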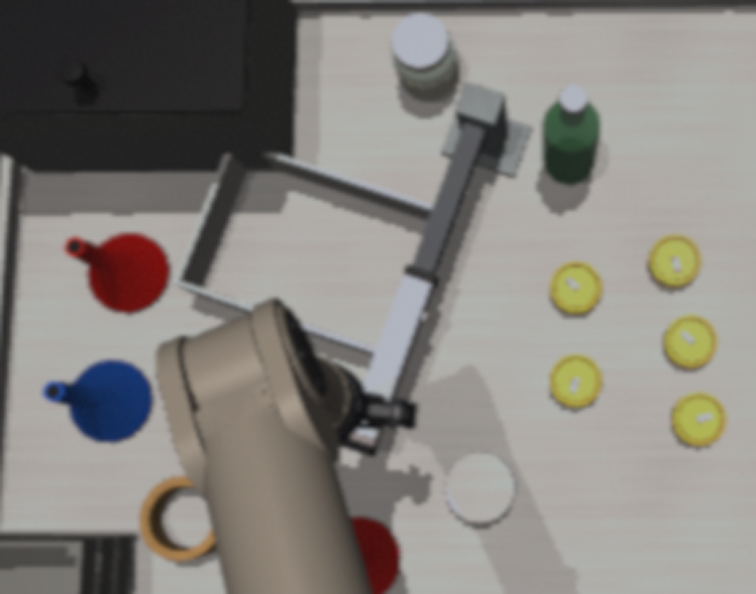

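The tube is slid toward the robot with the pin out at (425,315), so the gate is open. Next is the scraper.

```bash
for i in 1 2 3 4; do python3 -m inch '[[0,0.14,0.98,0,0,0,0],[0,0.14,0.98,0,0,0,0],[0,0.14,0.98,0,0,0,0],[0,0.14,0.98,0,0,0,0],[0,0.14,0.98,0,0,0,0]]' >/dev/null; done; python3 -m inch '[[0,0.14,0.98,0,0,0,0],[0,0.14,0.98,0,0,0,0],[0,0.14,0.98,0,0,0,0],[0,0.14,0.98,0,0,0,0],[0,0.14,0.9,0,0,0,0]]' >/dev/null; python3 -m inch '[[0,0,0,0,0,0,0],[0,0,0,0,0,0,0],[0,0,0,0,0,0,0]]' >/dev/null;  ./g.sh '[459,-373.5,42],-95.9'
```

```text
t 18.3 pos [ 460.2 -364.6  201.3] yaw -95.7 tilt 0.1 grip 85.2 0.0 F [-0.2 -0.1  0.4] q7 -0.7
turn az units 0.04
shift units [-0.01  0.37  6.37]
```

```bash
python3 -m inch '[[0,0,0.37,0.8,0,0,0.04],[0,0,0,1,0,0,0],[0,0,0,1,0,0,0],[0,0,0,1,0,0,0],[0,0,0,1,0,0,0]]' 80 >/dev/null; python3 -m inch '[[0,0,0,1,0,0,0],[0,0,0,0.45,0,0,0],[0,0,0,0,0,0,0],[0,0,0,0,0,0,0]]'; ./g.sh '[459,-373.5,45],-95.9'
```

```text
t: 19.2
position: [459.6, -375.2, 46.2]
orientation: [0.999, -0.052, 0.001, 0.0]
ft_force: [0.1, -0.3, -0.7]
grip_width: 85.4
grip_force: 0.0
t 19.2 pos [ 459.6 -375.2   46.2] yaw -96.0 tilt 0.08 grip 85.4 0.0 F [ 0.1 -0.3 -0.7] q7 -0.59
turn az units -0.01
shift units [-0.03 -0.07  0.05]
```

```bash
python3 -m inch '[[150,0,0,0,0,0,0],[200,0,0,0,0,0,0],[255,0,0,0,0,0,0],[255,0,0,0,0,0,0],[255,0,0,0,0,0,0]]' 90 >/dev/null; python3 -m inch '[[255,0,0,0,0,0,0],[255,0,0,0,0,0,0],[255,0,0,0,0,0,0],[255,0,0,0,0,0,0]]'; ./g.sh;  python3 -m inch '[[255,0,0,-0.5,0,0,0],[255,0,0,-0.9,0,0,0],[255,0,0,-0.8,0,0,0],[255,0,0,0,0,0,0],[255,0,0,0,0,0,0]]'; ./g.sh
python3 - <<'E'
from h import *
f=viewer.grab_frame("side"); i=f["image"][:,:,::-1]; cv2.imwrite("pics/s3.png",cv2.resize(i[120:300,220:460],None,fx=3,fy=3,interpolation=2))
E
```

```text
t: 20.1
position: [459.1, -376.0, 46.0]
orientation: [0.999, -0.053, 0.001, 0.001]
ft_force: [-0.5, -0.8, 5.0]
grip_width: 22.4
grip_force: 89.1
t 20.1 pos [ 459.1 -376.    46. ] yaw -96.0 tilt 0.1 grip 22.4 89.1 F [-0.5 -0.8  5. ] q7 -0.58
t: 20.6
position: [458.5, -374.3, 99.6]
orientation: [0.999, -0.052, -0.0, -0.001]
ft_force: [-0.5, -0.3, -3.9]
grip_width: 22.6
grip_force: 88.7
t 20.6 pos [ 458.5 -374.3   99.6] yaw -96.0 tilt 0.1 grip 22.6 88.7 F [-0.5 -0.3 -3.9] q7 -0.62
```

View pics/s3.png

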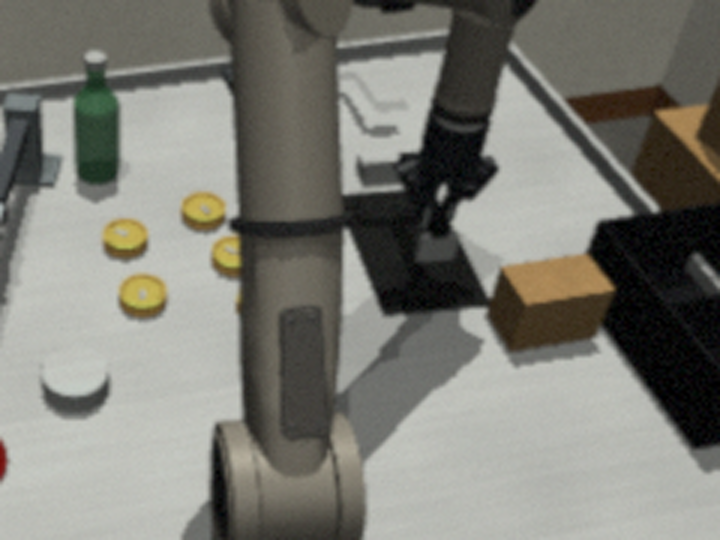

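The scraper hangs level in the gripper over its mat, around (430,230). I'll turn it to the pen's heading and add pen-frame helpers.

```bash
cat >> h.py <<'E'
M=np.array([594.7,194.5]);A=np.radians(70.5);ex=np.array([np.cos(A),np.sin(A)]);ey=np.array([-ex[1],ex[0]])
def pen(p): d=np.asarray(p)[:2]-M; return np.array([d@ex,d@ey]).round(1)
def pg(xb,yb,z,yaw=-19.5):
    "blade face (middle) to pen coords xb,yb"
    h=np.radians(yaw+90); g=M+ex*xb+ey*yb-130*np.array([np.cos(h),np.sin(h)]); go([*g,z],yaw); 
    s=env.get_state();R=Ro.from_quat(s["orientation"]).as_matrix();print("grip pen",pen(s["position"]),"blade pen",pen(s["position"]+130*R[:,0]))
E
python3 -m inch '[[255,0,0,0,0,0,-0.6],[255,0,0,0,0,0,-1],[255,0,0,0,0,0,-1],[255,0,0,0,0,0,-1],[255,0,0,0,0,0,-1]]' >/dev/null; python3 -m inch '[[255,0,0,0,0,0,-1],[255,0,0,0,0,0,-1],[255,0,0,0,0,0,-1],[255,0,0,0,0,0,-1],[255,0,0,0,0,0,-1]]' >/dev/null;python3 -m inch '[[255,0,0,0,0,0,-1],[255,0,0,0,0,0,-1],[255,0,0,0,0,0,-1],[255,0,0,0,0,0,-1],[255,0,0,0,0,0,-1]]' >/dev/null; python3 -m inch '[[255,0,0,0,0,0,-0.7],[255,0,0,0,0,0,0],[255,0,0,0,0,0,0]]'
python3 -c "
from h import *
for b in cans(viewer.grab_frame('top')): print(b[2],pen(b[2]))
pg(-222,-60,95)"
```

```text
t: 22.45
position: [458.1, -374.5, 99.0]
orientation: [0.817, 0.577, -0.0, -0.001]
ft_force: [0.2, 0.4, -3.5]
grip_width: 22.3
grip_force: 88.7
[632.5, -110.4] [-274.8 -137.4]
[598.1, 12.1] [-170.8  -64.1]
[529.3, -128.1] [-325.9  -46. ]
[483.1, 14.1] [-207.3   45. ]
[434.7, -134.2] [-363.3   41.1]
t 22.5 pos [ 458.2 -374.7   99.3] yaw -19.6 tilt 0.12 grip 22.4 88.7 F [ 0.1 -0.1 -2.1] q7 0.55
turn az units -0.01
shift units [ 9.2  -0.05  0.18]
grip pen [-582.1  -61.3] blade pen [-452.1  -61.5]
```

```bash
python3 -m inch '[[255,0,0,0,0,0,-0.8],[255,0,0,0,0,0,-1],[255,0,0,0,0,0,-1],[255,0,0,0,0,0,-1],[255,0,0,0,0,0,-0.2]]' >/dev/null; python3 -c "
from h import *
pg(-218,-81,97,0.5)"
```

```text
t 23.0 pos [ 458.5 -375.    99.9] yaw 0.5 tilt 0.04 grip 22.4 88.7 F [ 0.9  0.  -2.6] q7 0.86
turn az units -0.0
shift units [8.23 5.71 0.12]
grip pen [-582.3  -61.8] blade pen [-460.2  -17.3]
```

```bash
python3 -m inch '[[255,0.6,0.4,0,0,0,0],[255,0.85,0.6,0,0,0,0],[255,0.85,0.6,0,0,0,0],[255,0.85,0.6,0,0,0,0],[255,0.85,0.6,0,0,0,0]]' >/dev/null;python3 -m inch '[[255,0.85,0.6,0,0,0,0],[255,0.85,0.6,0,0,0,0],[255,0.85,0.6,0,0,0,0],[255,0.85,0.6,0,0,0,0],[255,0.8,0.5,0,0,0,0]]' >/dev/null; python3 -m inch '[[255,0,0,0,0,0,0],[255,0,0,0,0,0,0],[255,0,0,0,0,0,0]]' >/dev/null; python3 -c "
from h import *
pg(-218,-81,47,0.5)
f=viewer.grab_frame('top')
for b in cans(f): print(b[0],b[1],pen(b[2]))
cv2.imwrite('pics/t4.png',cv2.resize(f['image'][100:280,150:390,::-1],None,fx=3,fy=3,interpolation=2))"
```

```text
t 24.3 pos [ 598.5 -170.8  100.2] yaw 0.3 tilt 0.11 grip 22.4 88.7 F [ 0.3 -0.7 -3.3] q7 0.43
turn az units -0.03
shift units [0.11 0.04 2.13]
grip pen [-343.1 -125.6] blade pen [-220.8  -81.4]
[309.2, 172.4] 128 [-270.8 -150.1]
[273.0, 186.6] 240 [-170.9  -64.3]
[309.5, 204.7] 72 [-305.7  -46. ]
[272.7, 220.7] 240 [-207.3   45. ]
```

View pics/t4.png

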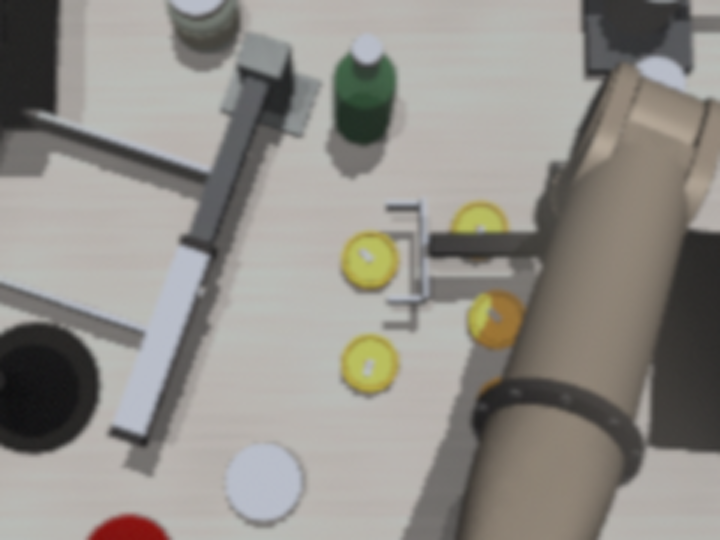

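The scraper hovers behind can B (369,260) with its lips astride, clear of the other cans. I'll lower it and push.

```bash
python3 -m inch '[[255,0,0,0.6,0,0,0],[255,0,0,0.8,0,0,0],[255,0,0,0.5,0,0,0],[255,0,0,0.2,0,0,0],[255,0,0,0,0,0,0]]'; python3 -m inch '[[255,0.3,0,0,0,0,0],[255,0.4,0,0,0,0,0],[255,0.5,0,0,0,0,0],[255,0.5,0,0,0,0,0],[255,0.5,0,0,0,0,0]]' >/dev/null;python3 -m inch '[[255,0.5,0,0,0,0,0],[255,0.5,0,0,0,0,0],[255,0.5,0,0,0,0,0],[255,0.5,0,0,0,0,0],[255,0.5,0,0,0,0,0]]'; python3 -m inch '[[255,0.5,0,0,0,0,0],[255,0.5,0,0,0,0,0],[255,0.5,0,0,0,0,0],[255,0.5,0,0,0,0,0],[255,0.4,0,0,0,0,0]]';python3 -c "
from h import *
pg(45,-20,47,0.5)
f=viewer.grab_frame('top')
for b in cans(f): print(b[0],b[1],pen(b[2]))
"
```

```text
t: 24.85
position: [598.8, -169.3, 47.1]
orientation: [0.704, 0.71, -0.0, -0.001]
ft_force: [0.2, -0.7, -1.9]
grip_width: 22.2
grip_force: 88.9
t: 25.85
position: [598.4, -50.3, 47.8]
orientation: [0.704, 0.71, 0.0, -0.0]
ft_force: [-0.3, -1.1, -2.9]
grip_width: 22.5
grip_force: 88.7
t: 26.35
position: [597.9, 10.3, 47.7]
orientation: [0.704, 0.71, 0.0, -0.0]
ft_force: [-0.6, 0.5, -2.7]
grip_width: 22.6
grip_force: 88.7
t 26.4 pos [597.9  10.3  47.7] yaw 0.5 tilt 0.04 grip 22.6 88.7 F [-0.6  0.5 -2.7] q7 0.15
turn az units 0.01
shift units [3.59 1.3  0.03]
grip pen [-172.6  -64.5] blade pen [-50.4 -20. ]
[227.7, 187.9] 148 [-28.2 -10.2]
[315.3, 206.6] 243 [-325.9  -46.2]
[317.9, 235.1] 256 [-363.1   41.3]
```

```bash
python3 -m inch '[[255,0.45,0.16,0,0,0,0],[255,0.45,0.16,0,0,0,0],[255,0.45,0.16,0,0,0,0],[255,0.45,0.16,0,0,0,0],[255,0.45,0.16,0,0,0,0]]'; python3 -m inch '[[255,0.45,0.16,0,0,0,0],[255,0.45,0.16,0,0,0,0],[255,0.4,0.16,0,0,0,0],[255,0,0,0,0,0,0],[255,0,0,0,0,0,0]]';python3 -c "
from h import *
pg(-257,65,100,-39.5)
f=viewer.grab_frame('top')
for b in cans(f): print(b[0],b[1],pen(b[2]))
cv2.imwrite('pics/t5.png',cv2.resize(f['image'][100:280,100:340,::-1],None,fx=3,fy=3,interpolation=2))
"
```

```text
t: 26.9
position: [617.9, 66.0, 47.8]
orientation: [0.704, 0.71, 0.0, 0.0]
ft_force: [0.5, -0.3, -3.3]
grip_width: 22.4
grip_force: 88.7
t: 27.4
position: [629.1, 97.8, 47.6]
orientation: [0.704, 0.71, -0.0, -0.0]
ft_force: [0.2, 0.0, -3.0]
grip_width: 22.3
grip_force: 88.7
t 27.4 pos [629.1  97.8  47.6] yaw 0.5 tilt 0.03 grip 22.3 88.7 F [ 0.2  0.  -3. ] q7 0.01
turn az units 8.01
shift units [-13.64  -2.45  -2.09]
grip pen [-79.7 -64.7] blade pen [ 42.4 -20.2]
[291.6, 170.2] 240 [-212.3 -138.3]
[198.0, 183.4] 232 [72.   7.9]
[315.3, 206.6] 243 [-325.9  -46.2]
[273.0, 220.1] 227 [-207.5   42.7]
[318.0, 235.1] 256 [-363.3   41.1]
```

View pics/t5.png

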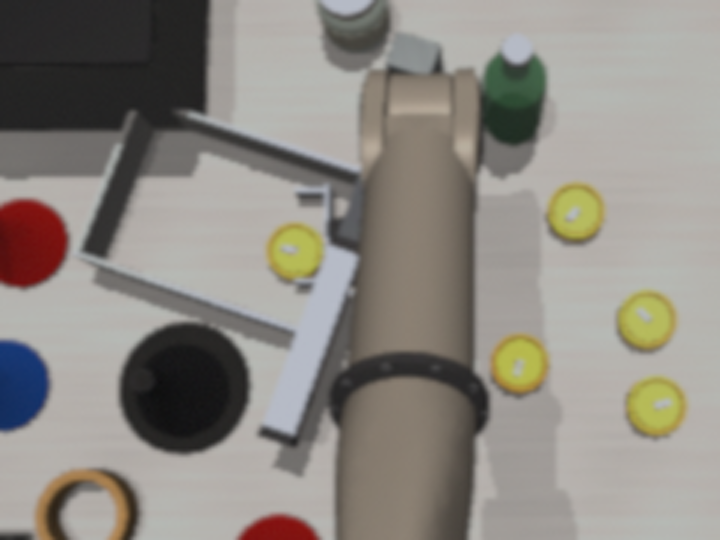

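Can B is in the pen at about (72,8) in pen coordinates. The disturbance has knocked can A to (-212,-138). I'll back out and lift.

```bash
python3 -m inch '[[255,-0.5,-0.16,0,0,0,0],[255,-0.9,-0.33,0,0,0,0],[255,-0.9,-0.33,0,0,0,0],[255,-0.9,-0.8,0,0,0,0],[255,-0.9,-0.8,0,0,0,0]]'>/dev/null; python3 -m inch '[[255,-0.1,-0.15,-0.5,0,0,0],[255,0,0,-0.9,0,0,0],[255,0,0,-0.75,0,0,0],[255,0,0,0,0,0,0]]'; python3 -c "
from h import *
pg(-257,65,100,-39.5)"
```

```text
t: 28.35
position: [568.3, -9.6, 105.1]
orientation: [0.705, 0.709, 0.003, 0.003]
ft_force: [0.8, 0.1, -2.6]
grip_width: 22.4
grip_force: 89.1
t 28.4 pos [568.3  -9.6 105.1] yaw 0.4 tilt 0.43 grip 22.4 89.1 F [ 0.8  0.1 -2.6] q7 0.16
turn az units 7.98
shift units [-8.78 -3.31  0.14]
grip pen [-201.2  -43.3] blade pen [-78.9   0.9]
```

```bash
python3 -m inch '[[255,-0.7,0,0,0,0,0],[255,-1,0,0,0,0,0.2],[255,-1,0,0,0,0,1],[255,-0.7,0,0,0,0,1],[255,0,0,0,0,0,1]]'>/dev/null; python3 -m inch '[[255,0,0,0,0,0,1],[255,0,0,0,0,0,1],[255,0,0,0,0,0,1],[255,0,0,0,0,0,1],[255,0,0,0,0,0,0.78]]' >/dev/null; python3 -m inch '[[255,0,0,0,0,0,0],[255,0,0,0,0,0,0]]'; python3 -c "
from h import *
pg(-254,61,100,-39.5)"
```

```text
t: 29.55
position: [563.7, -93.1, 100.9]
orientation: [0.904, 0.428, -0.001, -0.0]
ft_force: [-0.1, 1.5, -3.5]
grip_width: 22.3
grip_force: 88.9
t 29.6 pos [563.7 -93.1 100.9] yaw -39.3 tilt 0.07 grip 22.3 88.9 F [-0.1  1.5 -3.5] q7 -0.31
turn az units 0.03
shift units [-5.92 -5.18  0.05]
grip pen [-281.5  -66.8] blade pen [-159.2 -111. ]
```

```bash
python3 -m inch '[[255,-0.7,-0.6,0,0,0,0],[255,-0.95,-0.8,0,0,0,0],[255,-0.95,-0.85,0,0,0,0],[255,-0.95,-0.85,0,0,0,0],[255,-0.95,-0.85,0,0,0,0]]'>/dev/null; python3 -m inch '[[255,-0.9,-0.8,0,0,0,0],[255,-0.5,-0.43,0,0,0,0],[255,0,0,0,0,0,0],[255,0,0,0,0,0,0],[255,0,0,0,0,0,0]]' >/dev/null; python3 -c "
from h import *
pg(-254,61,47,-39.5)
f=viewer.grab_frame('top')
for b in cans(f): print(b[0],b[1],pen(b[2]))"
```

```text
t 30.6 pos [ 372.2 -124.7  102. ] yaw -39.3 tilt 0.13 grip 22.2 89.2 F [ 0.3  0.7 -2.3] q7 -0.28
turn az units 0.03
shift units [-0.07 -0.08  2.2 ]
grip pen [-375.2  103.1] blade pen [-252.9   59. ]
[291.7, 170.1] 240 [-212.3 -138.5]
[198.1, 183.6] 238 [71.5  8.4]
[315.3, 206.6] 244 [-325.7  -46.1]
[272.7, 220.7] 241 [-207.2   44.9]
[317.5, 234.9] 247 [-361.6   40.9]
```

```bash
python3 -m inch '[[255,0,0,0.6,0,0,0],[255,0,0,0.8,0,0,0],[255,0,0,0.55,0,0,0],[255,0,0,0.2,0,0,0],[255,0,0,0,0,0,0]]'; python3 -m inch '[[255,0.3,0,0,0,0,0],[255,0.4,0,0,0,0,0],[255,0.5,0,0,0,0,0],[255,0.5,0,0,0,0,0],[255,0.5,0,0,0,0,0]]' >/dev/null;python3 -m inch '[[255,0.5,0,0,0,0,0],[255,0.5,0,0,0,0,0],[255,0.5,0,0,0,0,0],[255,0.5,0,0,0,0,0],[255,0.5,0,0,0,0,0]]'; python3 -m inch '[[255,0.5,0,0,0,0,0],[255,0.5,0,0,0,0,0],[255,0,0,0,0,0,0]]';python3 -c "
from h import *
pg(45,10,47,-39.5)
f=viewer.grab_frame('top')
for b in cans(f): print(b[0],b[1],pen(b[2]))
"
```

```text
t: 31.1
position: [370.7, -124.7, 47.3]
orientation: [0.904, 0.428, -0.001, -0.0]
ft_force: [-0.1, 0.1, -3.7]
grip_width: 22.1
grip_force: 89.2
t: 32.1
position: [445.8, -33.1, 47.7]
orientation: [0.904, 0.427, -0.0, -0.0]
ft_force: [0.1, -0.1, -3.0]
grip_width: 22.7
grip_force: 89.2
t: 32.4
position: [462.8, -12.4, 47.9]
orientation: [0.903, 0.429, 0.001, 0.0]
ft_force: [-0.0, -1.1, -3.4]
grip_width: 22.3
grip_force: 89.2
t 32.4 pos [462.8 -12.4  47.9] yaw -39.2 tilt 0.1 grip 22.3 89.2 F [-0.  -1.1 -3.4] q7 -0.44
turn az units 0.05
shift units [ 6.1  -2.19  0.04]
grip pen [-239.1   55.2] blade pen [-116.7   11.3]
[291.7, 170.1] 240 [-212.3 -138.5]
[198.1, 183.6] 238 [71.5  8.4]
[242.1, 196.1] 228 [-83.6   0.2]
[318.2, 206.3] 159 [-334.8  -50. ]
[318.0, 235.0] 255 [-363.4   40.9]
```

```bash
for i in 1 2; do python3 -m inch '[[255,0.47,-0.17,0,0,0,0],[255,0.47,-0.17,0,0,0,0],[255,0.47,-0.17,0,0,0,0],[255,0.47,-0.17,0,0,0,0],[255,0.47,-0.17,0,0,0,0]]'; done;  python3 -m inch '[[255,0.47,-0.17,0,0,0,0],[255,0.47,-0.17,0,0,0,0],[255,0.46,-0.15,0,0,0,0],[255,0,0,0,0,0,0]]';python3 -c "
from h import *
pg(45,10,47,-39.5)
f=viewer.grab_frame('top')
for b in cans(f): print(b[0],b[1],pen(b[2]))
"
```

```text
t: 32.95
position: [482.3, 45.7, 47.8]
orientation: [0.904, 0.428, 0.0, -0.0]
ft_force: [-0.3, 1.1, -2.7]
grip_width: 22.4
grip_force: 89.2
t: 33.45
position: [503.2, 104.0, 47.8]
orientation: [0.904, 0.427, -0.0, 0.0]
ft_force: [-0.4, -0.4, -2.9]
grip_width: 22.5
grip_force: 89.2
t: 33.85
position: [516.4, 141.0, 47.8]
orientation: [0.903, 0.429, 0.001, -0.001]
ft_force: [-0.1, -0.1, -1.9]
grip_width: 22.0
grip_force: 89.2
t 33.9 pos [516.4 141.   47.8] yaw -39.2 tilt 0.11 grip 22.0 89.2 F [-0.1 -0.1 -1.9] q7 -0.73
turn az units 0.06
shift units [-0.    0.07  0.03]
grip pen [-76.5  56. ] blade pen [45.9 12.1]
[291.6, 170.2] 240 [-212.3 -138.3]
[187.1, 180.1] 386 [111.    9.4]
[315.3, 206.6] 242 [-325.7  -46. ]
[317.9, 235.1] 255 [-363.2   41.2]
```

```bash
python3 -m inch '[[255,-0.64,0.22,0,0,0,0],[255,-1,0.36,0,0,0,0],[255,-1,0.36,0,0,0,0],[255,-1,0.36,0,0,0,0],[255,-1,0.36,0,0,0,0]]'>/dev/null; python3 -m inch '[[255,-1,0.36,0,0,0,0],[255,0,0,-0.7,0,0,0],[255,0,0,-1,0,0,0],[255,0,0,-0.5,0,0,-1],[255,0,0,0,0,0,-1]]'>/dev/null; python3 -m inch '[[255,0,0,0,0,0,-1],[255,0,0,0,0,0,-1],[255,0,0,0,0,0,-1],[255,0,0,0,0,0,-1],[255,0,0,0,0,0,-1]]' >/dev/null; python3 -m inch '[[255,0,0,0,0,0,-0.95],[255,0,0,0,0,0,0],[255,0,0,0,0,0,0]]'; python3 -c "
from h import *
pg(-259,-155,100,0.5)"
```

```text
t: 35.7
position: [464.2, -4.5, 102.7]
orientation: [0.706, 0.708, -0.0, -0.0]
ft_force: [0.3, -0.3, -3.2]
grip_width: 22.4
grip_force: 89.1
t 35.7 pos [464.2  -4.5 102.7] yaw 0.1 tilt 0.04 grip 22.4 89.1 F [ 0.3 -0.3 -3.2] q7 0.12
turn az units -0.08
shift units [-9.14  7.57  0.11]
grip pen [-231.2   56.6] blade pen [-108.7  100.2]
```

```bash
python3 -m inch '[[255,-0.7,0.6,0,0,0,-0.08],[255,-0.95,0.77,0,0,0,0],[255,-0.95,0.8,0,0,0,0],[255,-0.95,0.8,0,0,0,0],[255,-0.95,0.8,0,0,0,0]]'>/dev/null; python3 -m inch '[[255,-0.95,0.8,0,0,0,0],[255,-0.95,0.8,0,0,0,0],[255,-0.95,0.8,0,0,0,0],[255,-0.95,0.8,0,0,0,0],[255,-0.84,0.6,0,0,0,0]]'>/dev/null; python3 -m inch '[[255,0,0,0,0,0,0],[255,0,0,0,0,0,0],[255,0,0,0,0,0,0]]'; python3 -c "
from h import *
pg(-259,-155,47.5,0.5)
f=viewer.grab_frame('top')
for b in cans(f): print(b[0],b[1],pen(b[2]))"
```

```text
t: 37.0
position: [656.5, -227.8, 102.3]
orientation: [0.702, 0.712, 0.0, -0.001]
ft_force: [0.7, 1.3, -2.3]
grip_width: 22.1
grip_force: 89.4
t 37.0 pos [ 656.5 -227.8  102.3] yaw 0.8 tilt 0.13 grip 22.1 89.4 F [ 0.7  1.3 -2.3] q7 0.52
turn az units 0.05
shift units [-0.15 -0.04  2.19]
grip pen [-377.5 -199.3] blade pen [-255.5 -154.3]
[291.7, 170.1] 240 [-212.3 -138.5]
[314.2, 206.2] 212 [-322.1  -46.2]
```

```bash
python3 -m inch '[[255,-0.12,0,0.6,0,0,0.05],[255,0,0,0.8,0,0,0],[255,0,0,0.55,0,0,0],[255,0,0,0.22,0,0,0],[255,0,0,0,0,0,0]]'; python3 -m inch '[[255,0.3,0,0,0,0,0],[255,0.4,0,0,0,0,0],[255,0.47,-0.17,0,0,0,0],[255,0.47,-0.17,0,0,0,0],[255,0.47,-0.17,0,0,0,0]]' >/dev/null;python3 -m inch '[[255,0.47,-0.17,0,0,0,0],[255,0.47,-0.17,0,0,0,0],[255,0.47,-0.17,0,0,0,0],[255,0.47,-0.17,0,0,0,0],[255,0.47,-0.17,0,0,0,0]]'; python3 -c "
from h import *
pg(-88,-20,47.5,0.5)
f=viewer.grab_frame('top')
for b in cans(f): print(b[0],b[1],pen(b[2]))"
```

```text
t: 37.55
position: [656.6, -231.5, 47.6]
orientation: [0.704, 0.71, -0.0, -0.001]
ft_force: [-0.6, 0.0, -2.7]
grip_width: 22.4
grip_force: 89.5
t: 38.55
position: [622.0, -120.0, 48.6]
orientation: [0.704, 0.71, 0.0, 0.0]
ft_force: [-0.3, -0.5, -2.2]
grip_width: 22.1
grip_force: 89.4
t 38.5 pos [ 622.  -120.    48.6] yaw 0.5 tilt 0.01 grip 22.1 89.4 F [-0.3 -0.5 -2.2] q7 0.4
turn az units -0.0
shift units [ 3.81 -1.43  0.04]
grip pen [-287.3 -130.7] blade pen [-165.2  -86.2]
[263.7, 176.1] 246 [-129.7  -88.2]
```

```bash
python3 -m inch '[[255,0.47,-0.17,0,0,0,0],[255,0.47,-0.18,0,0,0,0],[255,0.47,-0.18,0,0,0,0],[255,0.47,-0.18,0,0,0,0],[255,0.47,-0.18,0,0,0,0]]' >/dev/null;python3 -m inch '[[255,0.47,-0.18,0,0,0,0],[255,0.47,-0.18,0,0,0,0],[255,0.47,-0.18,0,0,0,0],[255,0.45,0.16,0,0,0,0],[255,0.45,0.16,0,0,0,0]]'; python3 -m inch '[[255,0.45,0.16,0,0,0,0],[255,0.45,0.16,0,0,0,0],[255,0.45,0.16,0,0,0,0],[255,0,0,0,0,0,0]]'; python3 -c "
from h import *
pg(45,-20,47.5,0.5)
f=viewer.grab_frame('top')
for b in cans(f): print(b[0],b[1],pen(b[2]))"
```

```text
t: 39.6
position: [594.0, -3.7, 48.7]
orientation: [0.704, 0.71, 0.0, 0.0]
ft_force: [0.0, 0.3, -2.2]
grip_width: 22.6
grip_force: 89.4
t: 40.0
position: [606.1, 32.8, 48.4]
orientation: [0.703, 0.712, 0.001, -0.001]
ft_force: [0.4, 0.7, -3.0]
grip_width: 22.6
grip_force: 89.4
t 40.0 pos [606.1  32.8  48.4] yaw 0.7 tilt 0.14 grip 22.6 89.4 F [ 0.4  0.7 -3. ] q7 0.16
turn az units 0.04
shift units [2.69 0.97 0.04]
grip pen [-148.6  -64.8] blade pen [-26.6 -19.8]
[315.3, 206.6] 244 [-325.7  -46.1]
[318.0, 235.1] 256 [-363.3   41.1]
```

```bash
python3 -m inch '[[255,0.45,0.16,0,0,0,0],[255,0.45,0.16,0,0,0,0],[255,0.45,0.16,0,0,0,0],[255,0.45,0.16,0,0,0,0],[255,0.45,0.16,0,0,0,0]]'; python3 -m inch '[[255,0.44,0.16,0,0,0,0],[255,0,0,0,0,0,0]]'; python3 -c "
from h import *
pg(45,-20,47.5,0.5)
f=viewer.grab_frame('top')
for b in cans(f): print(b[0],b[1],pen(b[2]))
cv2.imwrite('pics/t6.png',cv2.resize(f['image'][100:280,100:340,::-1],None,fx=3,fy=3,interpolation=2))"
```

```text
t: 40.55
position: [625.0, 87.1, 48.4]
orientation: [0.704, 0.71, 0.0, -0.0]
ft_force: [-0.5, 0.1, -2.6]
grip_width: 22.5
grip_force: 89.4
t: 40.75
position: [629.2, 100.6, 48.5]
orientation: [0.703, 0.712, 0.001, -0.001]
ft_force: [-0.6, 0.9, -2.5]
grip_width: 22.4
grip_force: 89.3
t 40.8 pos [629.2 100.6  48.5] yaw 0.7 tilt 0.15 grip 22.4 89.3 F [-0.6  0.9 -2.5] q7 0.05
turn az units 0.04
shift units [-0.01  0.02  0.04]
grip pen [-77.  -63.9] blade pen [ 45. -19.]
[315.3, 206.6] 243 [-325.9  -46.2]
[317.9, 235.1] 257 [-363.2   41.1]
```

View pics/t6.png

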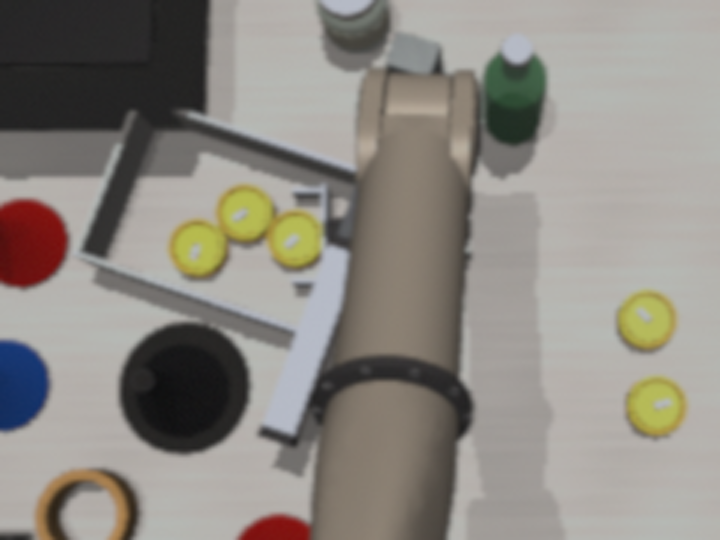

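Three cans are in the pen, touching each other. The last two, at (-326,-46) and (-363,41), remain outside.

```bash
python3 -m inch '[[255,-0.64,-0.22,0,0,0,0],[255,-1,-0.36,0,0,0,0],[255,-1,-0.36,0,0,0,0],[255,-1,-0.36,0,0,0,0],[255,-1,-0.36,0,0,0,0]]'>/dev/null; python3 -m inch '[[255,-1,-0.36,0,0,0,0],[255,0,0,-0.7,0,0,0],[255,0,0,-1,0,0,0],[255,0,0,-0.5,0,0,1],[255,0,0,0,0,0,1]]'>/dev/null; python3 -m inch '[[255,0,0,0,0,0,1],[255,0,0,0,0,0,1],[255,0,0,0,0,0,0],[255,0,0,0,0,0,0]]';  python3 -c "
from h import *
pg(-376,-54,102,-19.5)"
```

```text
t: 42.2
position: [578.5, -46.6, 103.7]
orientation: [0.817, 0.577, -0.0, 0.0]
ft_force: [-0.2, 0.8, -4.0]
grip_width: 22.1
grip_force: 89.4
t 42.2 pos [578.5 -46.6 103.7] yaw -19.5 tilt 0.05 grip 22.1 89.4 F [-0.2  0.8 -4. ] q7 -0.05
turn az units -0.01
shift units [-10.93  -0.45   0.07]
grip pen [-232.7  -65.2] blade pen [-102.7  -65.3]
```

```bash
python3 -m inch '[[255,-0.7,-0.45,0,0,0,0],[255,-1,0,0,0,0,0],[255,-1,0,0,0,0,0],[255,-1,0,0,0,0,0],[255,-1,0,0,0,0,0]]'>/dev/null; python3 -m inch '[[255,-1,0,0,0,0,0],[255,-1,0,0,0,0,0],[255,-1,0,0,0,0,0],[255,-1,0,0,0,0,0],[255,-1,0,0,0,0,0]]'>/dev/null; python3 -m inch '[[255,-1,0,0,0,0,0],[255,-0.23,0,0,0,0,0],[255,0,0,0,0,0,0],[255,0,0,0,0,0,0],[255,0,0,0,0,0,0]]';  python3 -c "
from h import *
pg(-376,-54,47.5,-19.5)
f=viewer.grab_frame('top')
for b in cans(f): print(b[0],b[1],pen(b[2]))"
```

```text
t: 43.7
position: [478.5, -296.5, 103.3]
orientation: [0.816, 0.578, 0.001, -0.001]
ft_force: [0.5, 0.2, -3.2]
grip_width: 22.5
grip_force: 89.4
t 43.7 pos [ 478.5 -296.5  103.3] yaw -19.3 tilt 0.1 grip 22.5 89.4 F [ 0.5  0.2 -3.2] q7 0.45
turn az units 0.03
shift units [-0.18 -0.01  2.23]
grip pen [-501.6  -54.4] blade pen [-371.6  -54. ]
[315.3, 206.6] 244 [-325.8  -46.1]
[317.7, 235.7] 239 [-363.1   43.3]
```

```bash
python3 -m inch '[[255,-0.15,0,0.6,0,0,0],[255,0,0,0.8,0,0,0],[255,0,0,0.6,0,0,0],[255,0,0,0.22,0,0,0],[255,0,0,0,0,0,0]]'; python3 -m inch '[[255,0.3,0,0,0,0,0],[255,0.4,0,0,0,0,0],[255,0.5,0,0,0,0,0],[255,0.5,0,0,0,0,0],[255,0.5,0,0,0,0,0]]' >/dev/null;python3 -m inch '[[255,0.5,0,0,0,0,0],[255,0.5,-0.06,0,0,0,0],[255,0.5,-0.06,0,0,0,0],[255,0.5,-0.06,0,0,0,0],[255,0.5,-0.06,0,0,0,0]]'>/dev/null;python3 -m inch '[[255,0.5,-0.06,0,0,0,0],[255,0.5,-0.06,0,0,0,0],[255,0.5,-0.06,0,0,0,0],[255,0.5,-0.06,0,0,0,0],[255,0.5,-0.06,0,0,0,0]]'>/dev/null;python3 -m inch '[[255,0.5,-0.06,0,0,0,0],[255,0.5,-0.06,0,0,0,0],[255,0.5,-0.06,0,0,0,0],[255,0.5,-0.06,0,0,0,0],[255,0.5,-0.06,0,0,0,0]]'; python3 -c "
from h import *
pg(-40,-28,47.5,-19.5)
f=viewer.grab_frame('top')
for b in cans(f): print(b[0],b[1],pen(b[2]))"
```

```text
t: 44.25
position: [475.8, -301.6, 47.1]
orientation: [0.817, 0.577, -0.0, -0.001]
ft_force: [-0.1, -1.0, -2.2]
grip_width: 22.4
grip_force: 89.5
t: 46.25
position: [537.7, -65.5, 48.0]
orientation: [0.817, 0.577, 0.0, 0.0]
ft_force: [0.3, -0.4, -1.8]
grip_width: 22.1
grip_force: 89.4
t 46.2 pos [537.7 -65.5  48. ] yaw -19.5 tilt 0.0 grip 22.1 89.4 F [ 0.3 -0.4 -1.8] q7 0.04
turn az units -0.0
shift units [ 3.77 -0.2   0.02]
grip pen [-264.2  -33. ] blade pen [-134.2  -33.1]
[250.6, 187.4] 233 [-100.6  -37.1]
[322.1, 236.5] 125 [-377.4   41.1]
```

```bash
python3 -m inch '[[255,0.5,-0.06,0,0,0,0],[255,0.5,-0.06,0,0,0,0],[255,0.5,-0.06,0,0,0,0],[255,0.5,0,0,0,0,0],[255,0.5,0,0,0,0,0]]'>/dev/null;python3 -m inch '[[255,0.5,0,0,0,0,0],[255,0.5,0,0,0,0,0],[255,0.5,0,0,0,0,0],[255,0.5,0,0,0,0,0],[255,0.5,0,0,0,0,0]]'; python3 -m inch '[[255,0.5,0,0,0,0,0],[255,0.5,0,0,0,0,0],[255,0.5,0,0,0,0,0],[255,0.5,0,0,0,0,0],[255,0.3,0,0,0,0,0]]';python3 -m inch '[[255,0,0,0,0,0,0]]' >/dev/null; python3 -c "
from h import *
pg(50,-28,47.5,-19.5)
f=viewer.grab_frame('top')
for b in cans(f): print(b[0],b[1],pen(b[2]))
cv2.imwrite('pics/t7.png',cv2.resize(f['image'][100:280,100:340,::-1],None,fx=3,fy=3,interpolation=2))"
```

```text
t: 47.3
position: [575.3, 53.5, 48.0]
orientation: [0.817, 0.577, -0.0, 0.0]
ft_force: [0.3, -1.0, -1.8]
grip_width: 22.5
grip_force: 89.4
t: 47.8
position: [594.5, 109.2, 48.0]
orientation: [0.816, 0.578, 0.0, -0.0]
ft_force: [-0.0, -0.8, -2.0]
grip_width: 22.6
grip_force: 89.4
t 47.9 pos [594.4 109.6  47.9] yaw -19.3 tilt 0.09 grip 22.3 89.4 F [ 0.1 -0.2 -3. ] q7 -0.27
turn az units 0.03
shift units [ 0.   -0.    0.02]
grip pen [-80.1 -28.1] blade pen [ 49.9 -27.7]
[317.9, 235.1] 255 [-363.2   41.2]
```

View pics/t7.png

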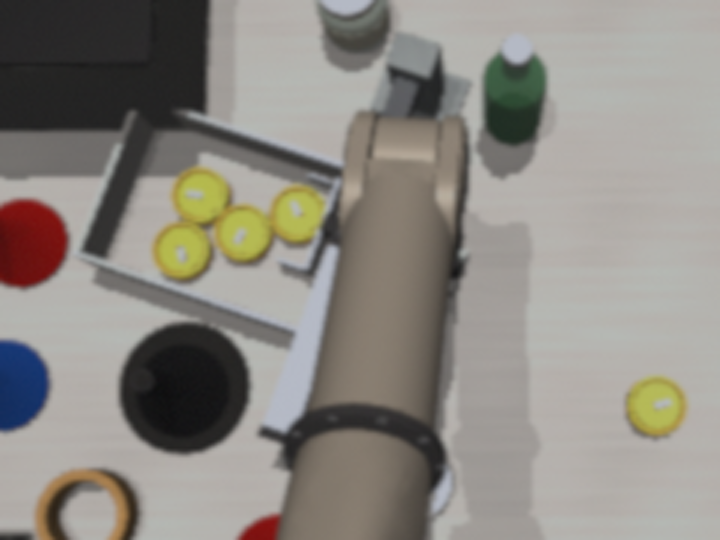

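Four cans are in. Now the last one.

```bash
python3 -m inch '[[255,-0.7,0,0,0,0,0],[255,-1,0,0,0,0,0],[255,-1,0,0,0,0,0],[255,-1,0,0,0,0,0],[255,-1,0,0,0,0,0]]'>/dev/null; python3 -m inch '[[255,-0.5,0,-0.3,0,0,0],[255,0,0,-1,0,0,0],[255,0,0,-1,0,0,0],[255,0,0,0,0,0,0],[255,0,0,0,0,0,0]]';  python3 -c "
from h import *
pg(-413,41,102,-19.5)"
```

```text
t: 48.95
position: [550.8, -15.9, 106.1]
orientation: [0.817, 0.577, 0.001, 0.0]
ft_force: [-1.1, 0.0, -3.8]
grip_width: 22.3
grip_force: 89.7
t 49.0 pos [550.8 -15.9 106.1] yaw -19.5 tilt 0.08 grip 22.3 89.7 F [-1.1  0.  -3.8] q7 -0.1
turn az units -0.01
shift units [-13.2   -2.8    0.15]
grip pen [-213.   -28.9] blade pen [-83. -29.]
```

```bash
python3 -m inch '[[255,-0.7,-0.2,0,0,0,0],[255,-1,-0.2,0,0,0,0],[255,-1,-0.2,0,0,0,0],[255,-1,-0.2,0,0,0,0],[255,-1,-0.2,0,0,0,0]]'>/dev/null; python3 -m inch '[[255,-1,-0.2,0,0,0,0],[255,-1,-0.2,0,0,0,0],[255,-1,-0.2,0,0,0,0],[255,-1,-0.2,0,0,0,0],[255,-1,-0.2,0,0,0,0]]'>/dev/null; python3 -m inch '[[255,-1,-0.2,0,0,0,0],[255,-1,-0.2,0,0,0,0],[255,-1,-0.2,0,0,0,0],[255,-0.5,-0.2,0,0,0,0],[255,0,0,0,0,0,0]]'>/dev/null; python3 -m inch '[[255,0,0,0,0,0,0],[255,0,0,0,0,0,0]]';  python3 -c "
from h import *
pg(-413,41,47.5,-19.5)
f=viewer.grab_frame('top')
for b in cans(f): print(b[0],b[1],pen(b[2]))"
```

```text
t: 50.65
position: [375.4, -301.4, 105.1]
orientation: [0.816, 0.578, 0.0, -0.001]
ft_force: [1.3, 0.3, -2.7]
grip_width: 22.3
grip_force: 89.5
t 50.6 pos [ 375.4 -301.4  105.1] yaw -19.4 tilt 0.09 grip 22.3 89.5 F [ 1.3  0.3 -2.7] q7 0.56
turn az units 0.03
shift units [-0.1   0.01  2.31]
grip pen [-540.7   41.1] blade pen [-410.7   41.5]
[318.1, 235.0] 259 [-363.5   40.8]
```

```bash
python3 -m inch '[[255,-0.08,0,0.6,0,0,0],[255,0,0,0.8,0,0,0],[255,0,0,0.65,0,0,0],[255,0,0,0.24,0,0,0],[255,0,0,0,0,0,0]]'; python3 -m inch '[[255,0.3,0,0,0,0,0],[255,0.4,0,0,0,0,0],[255,0.5,0,0,0,0,0],[255,0.5,0,0,0,0,0],[255,0.5,0,0,0,0,0]]' >/dev/null; for i in 1 2 3; do python3 -m inch '[[255,0.5,0.07,0,0,0,0],[255,0.5,0.07,0,0,0,0],[255,0.5,0.07,0,0,0,0],[255,0.5,0.07,0,0,0,0],[255,0.5,0.07,0,0,0,0]]'; done;  python3 -c "
from h import *
pg(45,15,47.5,-19.5)
f=viewer.grab_frame('top')
for b in cans(f): print(b[0],b[1],pen(b[2]))"
```

```text
t: 51.2
position: [373.9, -303.9, 47.5]
orientation: [0.816, 0.578, -0.0, -0.001]
ft_force: [0.0, -1.3, -2.4]
grip_width: 22.6
grip_force: 89.4
t: 52.2
position: [421.9, -196.3, 48.3]
orientation: [0.817, 0.577, -0.0, 0.0]
ft_force: [-0.7, -0.3, -2.0]
grip_width: 22.3
grip_force: 89.4
t: 52.7
position: [450.9, -140.3, 48.3]
orientation: [0.817, 0.577, 0.0, -0.0]
ft_force: [0.2, -0.3, -2.3]
grip_width: 22.2
grip_force: 89.4
t: 53.2
position: [480.1, -84.4, 48.3]
orientation: [0.817, 0.577, -0.0, -0.0]
ft_force: [0.2, -0.6, -3.0]
grip_width: 22.4
grip_force: 89.4
t 53.2 pos [480.1 -84.4  48.3] yaw -19.5 tilt 0.0 grip 22.4 89.4 F [ 0.2 -0.6 -3. ] q7 0.1
turn az units -0.0
shift units [ 8.64 -0.    0.03]
grip pen [-301.1   15. ] blade pen [-171.1   15. ]
[254.2, 209.7] 232 [-137.1   30.3]
```

```bash
python3 -m inch '[[255,0.5,0.08,0,0,0,0],[255,0.5,0.08,0,0,0,0],[255,0.5,0.08,0,0,0,0],[255,0.5,0.08,0,0,0,0],[255,0.5,0,0,0,0,0]]'>/dev/null; for i in 1 2; do python3 -m inch '[[255,0.5,0,0,0,0,0],[255,0.5,0,0,0,0,0],[255,0.5,0,0,0,0,0],[255,0.5,0,0,0,0,0],[255,0.5,0,0,0,0,0]]'; done; python3 -m inch '[[255,0.5,0,0,0,0,0],[255,0.5,0,0,0,0,0],[255,0.2,0,0,0,0,0],[255,0,0,0,0,0,0]]'; python3 -c "
from h import *
pg(48,8,47.5,-19.5)
f=viewer.grab_frame('top')
for b in cans(f): print(b[0],b[1],pen(b[2]))
cv2.imwrite('pics/t8.png',cv2.resize(f['image'][100:280,100:340,::-1],None,fx=3,fy=3,interpolation=2))"
```

```text
t: 54.25
position: [529.1, 30.9, 48.3]
orientation: [0.817, 0.577, -0.0, -0.0]
ft_force: [-0.5, -0.1, -2.4]
grip_width: 22.5
grip_force: 89.4
t: 54.75
position: [550.1, 89.7, 48.3]
orientation: [0.817, 0.577, -0.0, 0.0]
ft_force: [-0.3, 0.0, -2.8]
grip_width: 22.7
grip_force: 89.4
t: 55.15
position: [560.0, 118.4, 48.2]
orientation: [0.816, 0.578, 0.0, -0.0]
ft_force: [-1.1, 0.1, -2.1]
grip_width: 22.3
grip_force: 89.4
t 55.1 pos [560.  118.4  48.2] yaw -19.4 tilt 0.03 grip 22.3 89.4 F [-1.1  0.1 -2.1] q7 -0.28
turn az units 0.02
shift units [ 0.05 -0.03  0.03]
grip pen [-83.3   7.3] blade pen [46.7  7.6]
```

View pics/t8.png

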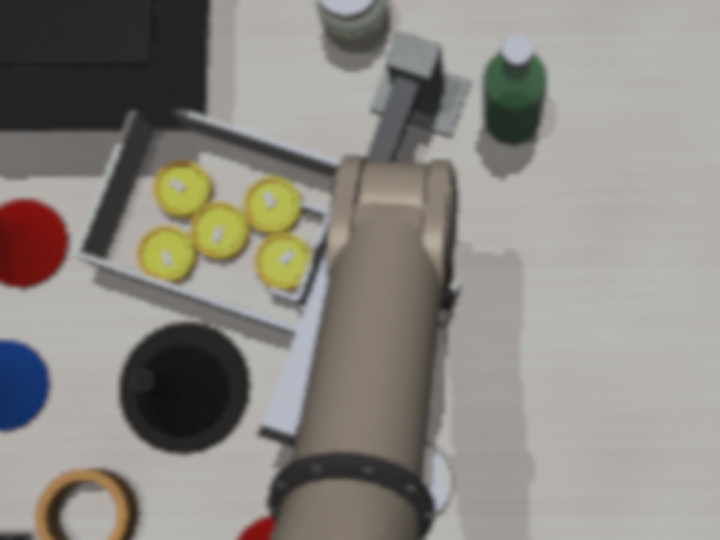

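All five cans are in the pen, well past the gate plane. I'll take the scraper back to its mat.

```bash
python3 -m inch '[[255,-0.7,0,0,0,0,0],[255,-1,0,0,0,0,0],[255,-1,0,0,0,0,0],[255,-1,0,0,0,0,0],[255,-1,0,0,0,0,0]]'>/dev/null; python3 -m inch '[[255,-0.5,0,-0.3,0,0,0],[255,0,0,-1,0,0,0],[255,0,0,-1,0,0,0],[255,0,0,0,0,0,0],[255,0,0,0,0,0,0]]';  ./g.sh '[459.1,-376,103],-19.5'
```

```text
t: 56.2
position: [516.5, -5.7, 106.3]
orientation: [0.817, 0.577, 0.001, 0.0]
ft_force: [-0.3, 0.2, -3.2]
grip_width: 22.2
grip_force: 89.7
t 56.2 pos [516.5  -5.7 106.3] yaw -19.5 tilt 0.09 grip 22.2 89.7 F [-0.3  0.2 -3.2] q7 -0.11
turn az units -0.0
shift units [-14.73   2.78   0.12]
```

```bash
for i in 1 2 3; do python3 -m inch '[[255,-0.98,0.19,0,0,0,0],[255,-0.98,0.19,0,0,0,0],[255,-0.98,0.19,0,0,0,0],[255,-0.98,0.19,0,0,0,0],[255,-0.98,0.19,0,0,0,0]]'>/dev/null; done;  for i in 1 2 3; do python3 -m inch '[[255,0,0,0,0,0,1],[255,0,0,0,0,0,1],[255,0,0,0,0,0,1],[255,0,0,0,0,0,1],[255,0,0,0,0,0,1]]'>/dev/null; done; python3 -m inch '[[255,0,0,0,0,0,0.3],[255,0,0,0,0,0,0],[255,0,0,0,0,0,0],[255,0,0,0,0,0,0]]';  ./g.sh '[459.1,-376,46.5],-96'
```

```text
t: 59.6
position: [460.7, -375.6, 105.6]
orientation: [0.999, -0.052, -0.0, -0.0]
ft_force: [-0.1, 0.5, -3.7]
grip_width: 22.5
grip_force: 89.4
t 59.6 pos [ 460.7 -375.6  105.6] yaw -96.0 tilt 0.03 grip 22.5 89.4 F [-0.1  0.5 -3.7] q7 -0.55
turn az units 0.01
shift units [-0.06  0.02  2.36]
```

```bash
python3 -m inch '[[255,-0.06,0,0.6,0,0,0],[255,0,0,0.8,0,0,0],[255,0,0,0.6,0,0,0],[255,0,0,0.26,0,0,0],[255,0,0,0,0,0,0]]';python3 -m inch '[[255,0,0,0.08,0,0,0],[255,0,0,0,0,0,0]]'; ./g.sh '[459.1,-376,46]'
```

```text
t: 60.1
position: [458.7, -374.8, 47.8]
orientation: [0.999, -0.052, -0.001, -0.001]
ft_force: [-0.6, 0.0, -1.6]
grip_width: 22.1
grip_force: 89.4
t: 60.3
position: [459.6, -376.1, 47.9]
orientation: [0.999, -0.052, 0.0, 0.0]
ft_force: [-0.4, 0.7, -2.9]
grip_width: 22.3
grip_force: 89.4
t 60.3 pos [ 459.6 -376.1   47.9] yaw -96.0 tilt 0.07 grip 22.3 89.4 F [-0.4  0.7 -2.9] q7 -0.5
shift units [-0.02 -0.    0.07]
```

```bash
python3 -m inch '[[255,0,0,0.08,0,0,0],[255,0,0,0,0,0,0],[255,0,0,0,0,0,0]]';python3 -m inch '[[200,0,0,0,0,0,0],[120,0,0,0,0,0,0],[0,0,0,0,0,0,0],[0,0,0,0,0,0,0],[0,0,0,0,0,0,0]]' 40; python3 -m inch '[[0,0,0,0,0,0,0],[0,0,0,-0.5,0,0,0],[0,0,0,-1,0,0,0],[0,0,0,-1,0,0,0],[0,0,0,-1,0,0,0]]'; python3 -m inch '[[0,0,0,-1,0,0,0],[0,0,0,-1,0,0,0],[0,0,0,-1,0,0,0],[0,0,0,0,0,0,0]]'; ./g.sh '[557,207.5,221],-109.5'
```

```text
t: 60.6
position: [459.9, -376.2, 46.1]
orientation: [0.999, -0.052, 0.001, 0.001]
ft_force: [0.8, -0.8, 0.2]
grip_width: 22.4
grip_force: 89.6
t: 61.1
position: [459.3, -375.4, 45.2]
orientation: [0.999, -0.052, -0.0, -0.0]
ft_force: [0.6, 0.0, 0.2]
grip_width: 79.1
grip_force: 0.0
t: 61.6
position: [459.2, -375.9, 134.7]
orientation: [0.999, -0.053, 0.0, 0.0]
ft_force: [0.4, -0.5, 0.3]
grip_width: 85.6
grip_force: 0.0
t: 62.0
position: [460.3, -378.1, 212.7]
orientation: [0.999, -0.053, 0.003, 0.003]
ft_force: [-0.5, -0.4, 0.5]
grip_width: 85.4
grip_force: 0.0
t 62.0 pos [ 460.3 -378.1  212.7] yaw -96.0 tilt 0.48 grip 85.4 0.0 F [-0.5 -0.4  0.5] q7 -0.61
turn az units 2.69
shift units [ -4.17 -23.37  -0.45]
```

```bash
python3 -m inch '[[0,0,0,0,0,0,1],[0,0,0,0,0,0,1],[0,0,0,0,0,0,0.69]]' >/dev/null; for i in 1 2 3 4; do python3 -m inch '[[0,-0.17,-0.97,0,0,0,0],[0,-0.17,-0.97,0,0,0,0],[0,-0.17,-0.97,0,0,0,0],[0,-0.17,-0.97,0,0,0,0],[0,-0.17,-0.97,0,0,0,0]]'>/dev/null; done; python3 -m inch '[[0,-0.17,-0.97,0,0,0,0],[0,-0.17,-0.97,0,0,0,0],[0,-0.17,-0.97,0,0,0,0],[0,-0.2,-0.97,0,0,0,0],[0,0,0,0,0,0,0]]'>/dev/null; python3 -m inch '[[0,0,0,0,0,0,0],[0,0,0,0,0,0,0]]'>/dev/null; ./g.sh '[557.2,208.3,91],-109.5'
python3 - <<'E'
from h import *
f=viewer.grab_frame("top"); i=f["image"][:,:,::-1]; cv2.imwrite("pics/t9.png",cv2.resize(i[90:280,110:430],None,fx=2.5,fy=2.5,interpolation=2))
E
```

```text
t 65.0 pos [556.1 205.6 207.9] yaw -109.6 tilt 0.06 grip 85.3 0.0 F [-0.4 -0.  -0.4] q7 -1.83
turn az units -0.02
shift units [ 0.   -0.12  4.67]
```

View pics/t9.png

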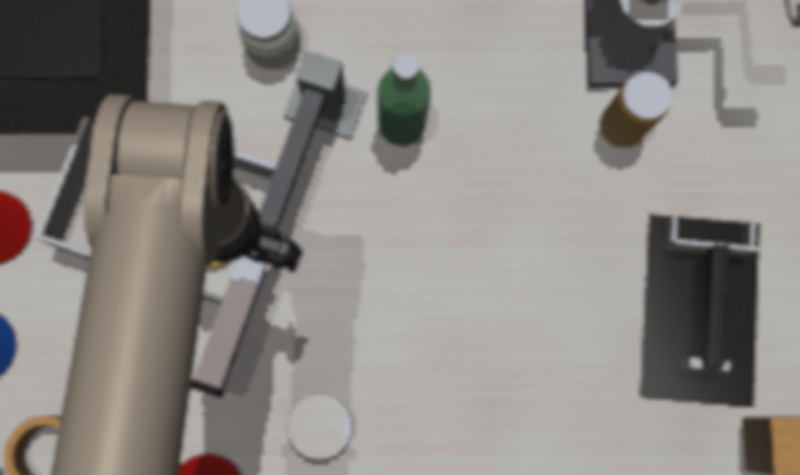

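The scraper lies on its mat as at the start, and the gripper is over the tube at the pin. I'll descend, squeeze and slide shut.

```bash
python3 -m inch '[[0,0,-0.12,0.7,0,0,0],[0,0,0,1,0,0,0],[0,0,0,1,0,0,0],[0,0,0,1,0,0,0],[0,0,0,0.6,0,0,0]]' 40 >/dev/null; python3 -m inch '[[0,0,0,0.37,0,0,0],[0,0,0,0,0,0,0],[0,0,0,0,0,0,0],[100,0,0,0,0,0,0],[110,0,0,0,0,0,0]]'; python3 -m inch '[[255,0,0,0,0,0,0],[255,0,0,0,0,0,0],[255,0,0,0,0,0,0],[255,0,0,0,0,0,0],[255,0,0,0,0,0,0]]';  python3 -m inch '[[255,0,0,0,0,0,0],[255,0.3,0,0,0,0,0],[255,0.5,0,0,0,0,0],[255,0.5,0,0,0,0,0]]';./g.sh; python3 -m inch '[[255,0.5,0,0,0,0,0],[255,0.5,0,0,0,0,0],[255,0.5,0,0,0,0,0],[255,0.5,0,0,0,0,0],[255,0.5,0,0,0,0,0]]'; python3 -m inch '[[255,0.5,0,0,0,0,0],[255,0.4,0,0,0,0,0],[255,0.2,0,0,0,0,0],[255,0,0,0,0,0,0],[255,0,0,0,0,0,0]]'; ./g.sh '[557.2,208.3,91]'
```

```text
t: 66.05
position: [558.1, 210.4, 92.2]
orientation: [0.986, -0.169, 0.001, -0.0]
ft_force: [-0.3, -0.1, -0.4]
grip_width: 59.5
grip_force: 0.0
t: 66.55
position: [557.6, 209.0, 92.1]
orientation: [0.986, -0.169, 0.0, 0.001]
ft_force: [-1.5, -3.2, 6.0]
grip_width: 33.0
grip_force: 44.6
t: 66.95
position: [586.3, 198.9, 92.1]
orientation: [0.986, -0.169, -0.002, 0.0]
ft_force: [-6.8, -1.4, 8.2]
grip_width: 33.8
grip_force: 44.3
t 67.0 pos [586.3 198.9  92.1] yaw -109.4 tilt 0.24 grip 33.8 44.3 F [-6.8 -1.4  8.2] q7 -1.74
t: 67.45
position: [645.6, 178.2, 92.1]
orientation: [0.986, -0.169, -0.002, 0.0]
ft_force: [-7.8, -0.4, 8.1]
grip_width: 33.7
grip_force: 44.2
t: 67.95
position: [670.9, 169.5, 92.1]
orientation: [0.986, -0.169, -0.002, 0.0]
ft_force: [-6.9, -1.2, 8.3]
grip_width: 33.2
grip_force: 44.2
t 68.0 pos [670.9 169.5  92.1] yaw -109.4 tilt 0.27 grip 33.2 44.2 F [-6.9 -1.2  8.3] q7 -1.72
shift units [-4.8   0.05  0.07]
```

```bash
python3 -m inch '[[255,0.25,0,0,0,0,0],[255,0,0,0,0,0,0],[255,0,0,0,0,0,0]]'; python3 -m inch '[[100,0,0,0,0,0,0],[0,0,0,0,0,0,0],[0,0,0,0,0,0,0],[0,0,0,0,0,0,0],[0,0,0,-0.5,0,0,0]]'>/dev/null; python3 -m inch '[[0,0,0,-1,0,0,0],[0,0,0,-1,0,0,0],[0,0,0,-1,0,0,0],[0,0,0,-1,0,0,0],[0,0,0,-1,0,0,0]]'>/dev/null; python3 -m inch '[[0,1,0,0,0,0,0],[0,0,1,0,0,0,0],[0,0,1,0,0,0,0],[0,0,1,0,0,0,0],[0,0,1,0,0,0,0]]'>/dev/null; python3 -m inch '[[0,0,1,0,0,0,0],[0,0,1,0,0,0,0],[0,0,1,0,0,0,0],[0,0,1,0,0,0,0],[0,0,1,0,0,0,0]]'; python3 -m inch '[[0,0,1,0,0,0,0],[0,0,0,0,0,0,0],[0,0,0,0,0,0,0],[0,0,0,0,0,0,0]]'
python3 - <<'E'
from h import *
f=viewer.grab_frame("top"); i=f["image"][:,:,::-1]; cv2.imwrite("pics/t10.png",cv2.resize(i[90:280,110:430],None,fx=2.5,fy=2.5,interpolation=2))
for b in cans(f): print(b[0],b[1],pen(b[2]))
E
```

```text
t: 68.25
position: [671.1, 169.5, 92.0]
orientation: [0.986, -0.168, -0.009, -0.001]
ft_force: [-20.1, 0.3, 15.3]
grip_width: 33.7
grip_force: 45.3
t: 70.25
position: [627.2, -54.4, 229.7]
orientation: [0.986, -0.169, 0.001, 0.0]
ft_force: [0.4, -0.0, -0.2]
grip_width: 85.6
grip_force: 0.0
t: 70.65
position: [619.8, -75.2, 228.8]
orientation: [0.986, -0.168, 0.0, -0.001]
ft_force: [-0.2, 0.3, -0.1]
grip_width: 85.3
grip_force: 0.0
```

View pics/t10.png

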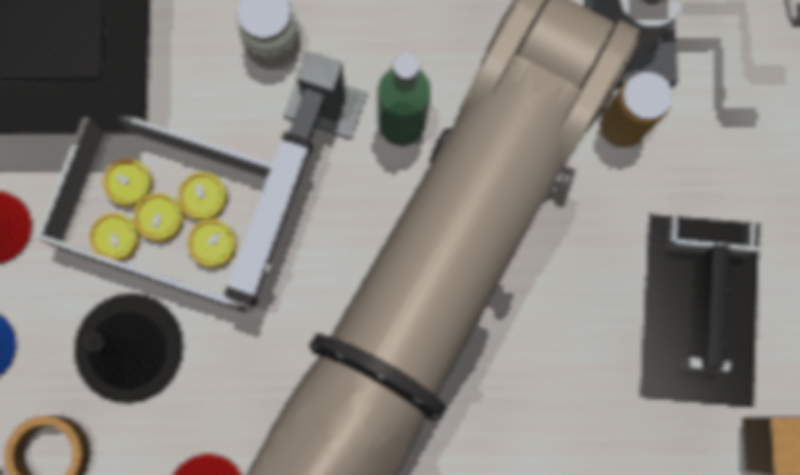

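The gate is shut with the pin out at (267,268), five cans are in the pen, the funnel is on its mat, the scraper is on its mat, and the bystanders are in place. Handing in.

```bash
python3 -c "
from cell import ticket
print(ticket.finish_job())"
```

```text
the job is handed in; nothing more can be done
None
```

I handed the job in at about 71 s on the robot's clock: the last picture shows the funnel on the round mat, all five crushed cans in the pen, the scraper back on its mat, and the gate shut with the pin out; the hand-in call gave no verdict.

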